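# Re-clamp the loose carousel of a rotary sample changer

### The job

The carousel on the sample changer spins loose because its orange clamp knob has worked undone. Turn the carousel until one of its notches faces the blue socket, press the red-handled tapered locking key down home there so that it braces the carousel, and let go of it; turn the clamp knob clockwise as far as it goes, put the key back upright in its grey stand, and only then push the green-tipped drive lever fully over, away from the robot. Leave the other things on the bench where they are.

Things in the scene. Friction and masses are not known exactly. Their poses are not given: they have to be found in the camera images.
- changer: the fixed sample changer: cream box 240 mm (x) by 310 mm (y), deck 60 mm above the bench. Origin on the bench under the carousel's vertical axis; x points away from the robot (yaw varies up to 0.3 rad), z up. On its +y side a blue socket takes half of the key's breadth; the other half goes into a notch of the carousel's rim, so the key's y lies along the changer's y.
- socket (a point): where the key's tip rests when home in the blue socket: 108 mm from the carousel's axis along the changer's +y, 66 mm above the bench; axes as the changer's. Two blue cheeks (109 to 127 mm from the axis), a wall behind, open towards the carousel; the gap (along x) widens by 8 degrees a side from 13 mm here to 22 mm at the top, 101 mm above the bench.
- carousel (a joint): turn of the white carousel (210 mm across) in rad, counter-clockwise from above. It spins almost freely; unbraced, it goes along with the knob whichever way the knob is turned. Six notches 60 degrees apart: one faces the socket at every multiple of pi/3 = 1.047 (an error of 0.03 rad is drawn in by the taper).
- carousel_notch (a point): middle of one of the six grey-lined notches at the top of the castellated rim, 101 mm above the bench, 98 mm from the axis; it faces the socket when carousel is 0. The notches have the socket's tapered shape. Six blue-capped vials, 114 mm above the bench, stand within 73 mm of the axis.
- clamp_knob (a joint): turn of the orange clamp knob relative to the carousel in rad, clockwise from above: 0 loose, hard stop (tight) at 1.5. It needs about 0.12 N m, far more than the carousel resists, so it only tightens while the carousel is braced.
- knob_grip (a point): middle of the clamp knob's grip bar, on the carousel's axis, 147 mm above the bench. The bar is 70 mm long along this frame's x, 18 mm thick (y), from 129 to 163 mm above the bench: grip it across y from above.
- key: locking key, 107 mm tall, 0.1 to 0.2 kg, upright in its stand. Origin mid-tip, z up. Steel shank (0 to 45 mm) 30 mm broad along y, tapering along x from 25 mm down to 12 mm at the tip; 40 x 48 mm collar at 45 to 51 mm; red handle above, 20 mm thick (x), 40 mm broad (y). A half turn makes no difference. Pressed down with about 10 N the taper jams lightly; it pulls straight up and out.
- key_grip (a point): middle of the key's handle, 82 mm above its tip; axes as the key's. Grip it across the 20 mm (x).
- stand_mouth (a point): middle of the mouth of the fixed grey key stand, 60 mm above the bench; axes as the stand's. The pocket is 28 mm (x) by 38 mm (y) and 50 mm deep; the key stands in it with its collar resting on the top of the stand, so its tip 45 mm below this point, and its y along the stand's y.
- drive_lever (a joint): swing of the drive lever in rad: 0 leaning towards the robot (drive off), 1.0 fully over, away from the robot (drive engaged). It stays where it is left; about 1 N at the tip moves it.
- drive_lever_tip (a point): centre of the green ball (26 mm across) at the end of the lever, 80 mm from its pivot; the pivot lies on the deck on the changer's -y side, 132 mm from the carousel's axis and 82 mm above the bench, and the lever swings about the changer's y.
- tip_box: bystander: yellow-lidded tip box, 89 x 124 x 68 mm high, origin under its middle
- tube_rack: bystander: white rack of glass tubes with blue caps, 55 x 160 x 98 mm high, origin under its middle
- reagent_bottle: bystander: amber bottle with blue cap, 64 mm across, 150 mm high, origin under its middle
- beaker: bystander: glass beaker, 70 mm across, 90 mm high, origin under its middle
- jar: bystander: white jar with red cap, 60 mm across, 75 mm high, origin under its middle
- pipette: bystander: grey and navy pipette lying on the bench, 240 mm long along its x, 26 mm high, origin under its middle
- tray: bystander: empty steel tray, 100 x 150 x 20 mm, origin under its middle
Things that resemble listed ones, but are neither listed nor needed, are in the scene too. What is shaped like the key but purple is not meant.

How it is judged:
By the outcome, as a careful person would: the job done as asked, in the order asked, and still so for the second after the job is handed in, with the robot touching nothing.
It also fails if it takes over 72 s, if anything falls off the work surface, if the arm or the gripper's body presses on something with over 40 N, if the wrist force passes 120 N, or if a joint passes its speed limit or range.

### The arm

A 6-joint arm with a two-finger parallel gripper is mounted at the origin on the work surface. World frame = base frame: x ahead of the robot, y to its left, z up, the work surface at z = 0. Lengths are in m, angles in rad, forces in N, time in s.
With the tool pointing down it reaches from about 0.425 to 0.95 m from the base axis. Payload 3.5 kg.
Tool frame: the origin (TCP) lies at the very end of the fingers, on their centre line; the grasp point (between the pads) lies 19 mm behind it; x points along the fingers, y is the direction in which the jaws open and shut, and the axes are right-handed (so a half turn about x gives the same grasp; the last joint's range is limited). The gripper opens to 85 mm and grips with 20 to 120 N. Pads are 22 mm wide; open, the fingers measure 114 mm over their backs; the gripper's body (76 mm by 85 mm) begins 54 mm behind the grasp point. The pads swing forward as they close: fully open they stand 13 mm farther back than shut.
Start: joints at [-1.387, 0.286, 1.577, -0, 1.279, -0.15], TCP at [0.221, -0.638, 0.231] pointing down, gripper open.
Joint ranges: [-2.77, 2.77], [-0.9, 2.22], [0.21, 2.48], [-1.53, 4.67], [0.24, 2.81], [-2.84, 2.84]. Speed limits (rad/s): [2.79, 2.79, 3.14, 3.14, 3.14, 3.14].

### API

Orientations are given as [roll, pitch, yaw] about the fixed x, y, z axes, in that order (R = Rz(yaw) Ry(pitch) Rx(roll)).
In Python, from cell import env, imaging gives the robot as it stands.
- The arm moves only by the tool carry_out, never from a script. Its argument "increments" is a list of rows, each a list of 3 entries, a list of its own where there are three numbers: the shift along the tool's x, y, z in cm, then the turn, a rotation vector about the tool's x, y, z in degrees, then the opening, from 0 (shut) to 1 (fully open). A call has 1 to 12 rows; each row shifts and turns the commanded pose from where the row before left it, along the tool's axes as they then stand; what a row does not reach is not made up. A row lasts 1/8 s, in which the tool goes at most 62.5 mm and 10.7 degrees, less where a joint would pass 70% of its speed; a pose out of reach is approached as far as the arm can. A call is refused whole if a number of a shift passes 6.25 or a number of a turn 10.7, either way. A call with a gripper value outside its range is refused whole. The fingers move at their own pace and stop on an object; the grip force is fixed at half the most. Time passes only in rows, so rows that do not move let the fingers close. It gives the time, the measured TCP pose, the force and the opening at its end, in the units of the state.
- env.state(): the state, without advancing time (a new reading comes with each control period).
- imaging.get_image(name): name is "scene" or "top"; returns a dict with "image" (400x640x3 uint8, red, green, blue), "z_map" (400x640 float32, m along the optical axis (not along the pixel's ray), 0 where there is no reading), "K" (3x3 intrinsics, pixels), "dist" ([k1, k2, p1, p2, k3] as OpenCV has them; the pictures are not rectified), "R" (3x3) and "t" (3): a world point X has camera coordinates R X + t. Camera axes: x right, y down, z forward; pixel columns grow to the right and rows downward; lengths in m; the calibration is good to about 2 mm. A picture is of the moment at which its call begins.
- env.sign_off(): hands the job in, once; it reports no verdict.
The state is a dict: "time": time; "joint_positions": joint angles; "joint_vel": joint speeds; "tau": joint torques, N m; "ee_pos": TCP position; "tcp_rot": TCP orientation; "contact_force": force on the tool from outside, world axes, zero at the start; "torque": the same for the moment, N m; "width": finger opening in m.
Only numpy, scipy, OpenCV 4.12 (cv2) and the standard library are available. Lean on these libraries where they do the work, as an engineer would, in place of code of your own. Each camera call takes 0.05 s, during which the arm holds its last target.

## Working session

There is one attempt and no reset: what is moved stays moved. The work goes in short steps, Python scripts to look and compute and a tool call to move; the robot and the scene stay as the last step left them, time stands still between calls to the robot, and variables do not carry over. Pictures are saved under pics/ and viewed, and the job is handed in when it is done.

Besides the shell and the picture viewer there is one more tool, called after "Call:" as name(argument=value, ...) on one line, values as JSON. carry_out: Moves the arm, as the interface text tells. Its arguments: {"type":"object","properties":{"increments":{"type":"array","items":{"type":"array"}}},"required":["increments"]}

```bash
ls; mkdir -p pics; cat > h.py <<'E'
import numpy as np, cv2
from cell import env, imaging
def grab(n):
    d=imaging.get_image(n)
    return d
def save(im,name): cv2.imwrite('pics/'+name+'.png',cv2.cvtColor(im,cv2.COLOR_RGB2BGR))
def pts(d):
    h,w=d['z_map'].shape
    v,u=np.mgrid[0:h,0:w]
    p=cv2.undistortPoints(np.stack([u,v],-1).reshape(-1,1,2).astype(np.float64),d['K'],np.array(d['dist']))[:,0]
    z=d['z_map'].reshape(-1,1).astype(float)
    X=np.hstack([p*z,z])
    W=(X-d['t'])@d['R']
    W[z[:,0]==0]=np.nan
    return W.reshape(h,w,3)
def ray(d,uv,zp):
    p=cv2.undistortPoints(np.array(uv,float).reshape(-1,1,2),d['K'],np.array(d['dist']))[:,0]
    r=np.hstack([p,np.ones((len(p),1))])@d['R']; c=-d['R'].T@d['t']
    return c+r*((zp-c[2])/r[:,2:3])
def proj(d,X):
    X=np.atleast_2d(X).astype(float)
    return cv2.projectPoints(X,cv2.Rodrigues(np.array(d['R']))[0],np.array(d['t'],float),d['K'],np.array(d['dist']))[0][:,0]
E
python3 - <<'E'
from h import *
import pickle
for n in('scene','top'):
    d=grab(n); save(d['image'],n+'0'); pickle.dump(d,open(n+'0.pkl','wb'))
    print(n, -d['R'].T@d['t'], d['K'][0,0],d['R'][2])
print(env.state())
E
```

```text
pics
scene [1.48070312 0.36385403 0.96478102] 457.18156459523 [-0.7238926  -0.26282489 -0.63788916]
top [0.21518923 0.0230692  1.57456835] 468.6162529923579 [ 0.21231142 -0.00837631 -0.97716616]
{'time': 0.1, 'joint_positions': array([-1.38701695e+00,  2.87125167e-01,  1.57804816e+00, -3.43236461e-05,
        1.27863019e+00, -1.49998248e-01]), 'joint_vel': array([ 0.00113586, -0.0018874 , -0.00309237,  0.00043528, -0.00021862,
       -0.00084438]), 'tau': array([ 6.05762980e-04, -4.07298052e+01, -2.93698990e+01, -1.38039154e-04,
        3.40858714e-03, -6.71351103e-06]), 'ee_pos': array([ 0.22104834, -0.63713411,  0.23004395]), 'tcp_rot': array([-1.70593844,  1.56858523,  1.76944176]), 'contact_force': array([-0.31080367, -0.0786107 , -0.32408155]), 'torque': array([-0.00091275,  0.00899267, -0.00854693]), 'width': 0.08528308619339119}
```

View pics/scene0.png

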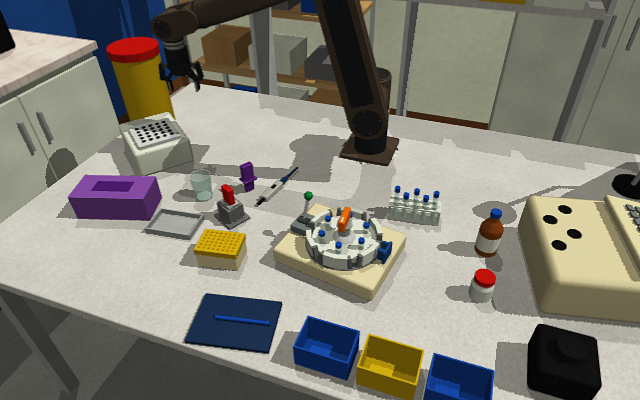

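View pics/top0.png

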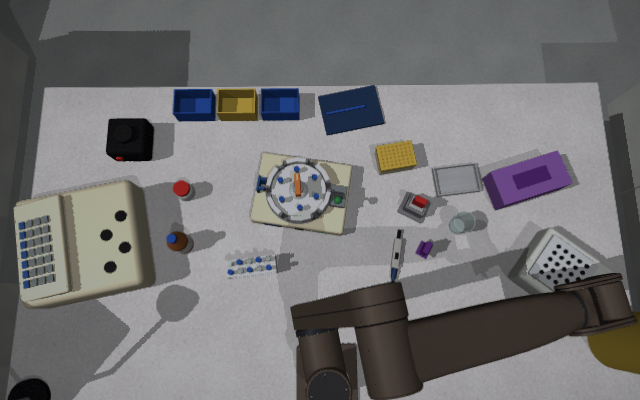

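The scene picture shows the changer at (340,243), the red key in its stand at (229,203) and a purple look-alike at (248,176). In the top picture they are at (300,192), (417,203) and (425,249). Next I enlarge both.

```bash
python3 - <<'E'
from h import *
import pickle
s=pickle.load(open('scene0.pkl','rb'));t=pickle.load(open('top0.pkl','rb'))
c=t['image'][140:260,240:460]; a=cv2.resize(c,None,fx=3.5,fy=3.5,interpolation=cv2.INTER_CUBIC);save(a,'topc')
c=s['image'][150:310,170:420]; save(cv2.resize(c,None,fx=3.2,fy=3.2,interpolation=cv2.INTER_CUBIC),'scc')
for n,d in(('s',s),('t',t)):
    W=pts(d); hsv=cv2.cvtColor(d['image'],cv2.COLOR_RGB2HSV); H,S,V=[hsv[...,i].astype(int) for i in range(3)]
    def comp(name,m,amin=8):
        k,l,st,ce=cv2.connectedComponentsWithStats(m.astype(np.uint8))
        for i in range(1,k):
            if st[i,4]>=amin:
                w=W[l==i]; print(n,name,ce[i].round(1),st[i,4],'med',np.nanmedian(w,0).round(3),'top z',np.nanpercentile(w[:,2],95).round(3))
    comp('red',((H<5)|(H>174))&(S>150)&(V>90))
    comp('orange',(H>=6)&(H<16)&(S>170)&(V>150))
    comp('green',(H>50)&(H<85)&(S>100)&(V>40))
    comp('blue',(H>100)&(H<125)&(S>150)&(V>60))
E
```

```text
s red [133.9  48.6] 1012 med [ 0.122 -0.901  0.332] top z 0.335
s red [229.  193.1] 120 med [ 0.547 -0.292  0.113] top z 0.124
s red [485.4 276.8] 276 med [0.604 0.475 0.076] top z 0.079
s orange [345.  216.2] 134 med [0.588 0.091 0.163] top z 0.166
s green [308.1 195.3] 53 med [ 0.543 -0.036  0.164] top z 0.171
s blue [39.6 16. ] 2273 med [-0.504 -2.093  0.159] top z 0.256
s blue [93.5  8. ] 259 med [-0.896 -2.092  0.087] top z 0.139
s blue [139.9  27.3] 541 med [-1.252 -2.091 -0.14 ] top z 0.041
s blue [134.6   1.4] 12 med [-1.289 -2.094  0.026] top z 0.042
s blue [154.6   7.6] 276 med [-1.472 -2.09  -0.07 ] top z -0.012
s blue [307.8   6. ] 170 med [-0.963 -0.631  0.214] top z 0.243
s blue [122.   25.5] 117 med [-1.106 -2.093 -0.092] top z 0.012
s blue [133.7  10.9] 12 med [-1.253 -2.092 -0.029] top z -0.009
s blue [144.9  12.7] 10 med [-1.364 -2.093 -0.076] top z -0.059
s blue [114.4  13.4] 11 med [-1.07  -2.09   0.003] top z 0.02
s blue [105.3  55.5] 403 med [-0.865 -2.092 -0.212] top z -0.046
s blue [85.3 26.5] 11 med [-0.791 -2.096  0.006] top z 0.016
s blue [90.4 29.9] 8 med 
[... 2374 characters left out ...]
34.6] 24 med [0.437 0.915 0.152] top z 0.156
t blue [171.1 238.2] 66 med [0.42  0.471 0.149] top z 0.154
t blue [ 23.  244.5] 28 med [0.405 0.91  0.154] top z 0.157
t blue [ 24.  254.2] 31 med [0.377 0.903 0.152] top z 0.157
t blue [257.9 259.4] 17 med [0.357 0.212 0.096] top z 0.103
t blue [ 24.9 264. ] 31 med [0.347 0.897 0.152] top z 0.157
t blue [239.  261.7] 18 med [0.35  0.271 0.096] top z 0.099
t blue [268.2 266.9] 18 med [0.333 0.18  0.096] top z 0.1
t blue [249.2 269.5] 18 med [0.325 0.239 0.098] top z 0.103
t blue [ 25.5 274.1] 32 med [0.317 0.892 0.153] top z 0.157
t blue [230.  271.8] 19 med [0.319 0.298 0.097] top z 0.101
t blue [ 26. 284.] 33 med [0.288 0.887 0.152] top z 0.156
```

View pics/topc.png

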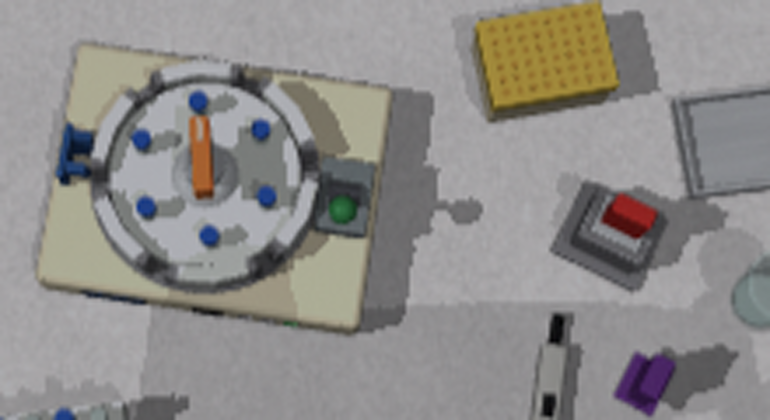

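View pics/scc.png

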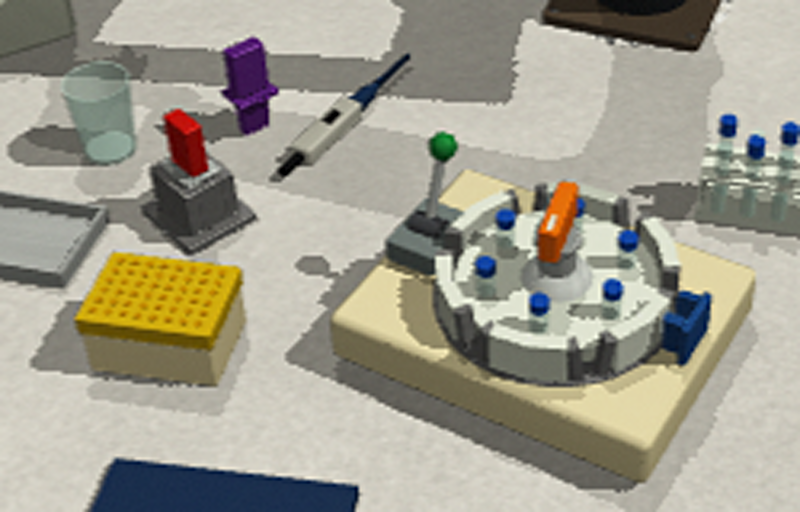

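The key that fits is the red-handled one at top (420,200) / scene (229,193), standing in the grey stand. The purple one at top (425,249) is the decoy. The crops confirm this. Next I measure precise poses from both views.

```bash
cat > meas.py <<'E'
from h import *
from scipy.optimize import least_squares
def carousel(d,c0,draw=None):
    W=pts(d); im=d['image']; hsv=cv2.cvtColor(im,cv2.COLOR_RGB2HSV).astype(int)
    # image-based: sample rim circle at z=.101 plane
    return W,hsv
def rectify(d,z,c,half=0.14,res=0.0005):
    n=int(2*half/res)
    g=(np.arange(n)+.5)*res-half
    X,Y=np.meshgrid(c[0]-g,c[1]-g,indexing='ij') # row down=-x, col right=-y
    uv=proj(d,np.stack([X.ravel(),Y.ravel(),np.full(X.size,z)],-1)).astype(np.float32)
    return cv2.remap(d['image'],uv[:,0].reshape(n,n),uv[:,1].reshape(n,n),cv2.INTER_CUBIC)
E
python3 - <<'E'
from meas import *
import pickle
D={n:pickle.load(open(n+'0.pkl','rb')) for n in('scene','top')}
c=(0.585,0.087)
a=[rectify(D[n],0.101,c) for n in('scene','top')]
a=[cv2.resize(x,(400,400)) for x in a]
save(np.hstack(a),'rect101')
for n in D:
    W=pts(D[n]); z=W[...,2]; hsv=cv2.cvtColor(D[n]['image'],cv2.COLOR_RGB2HSV).astype(int)
    r=np.hypot(W[...,0]-c[0],W[...,1]-c[1])
    m=(abs(z-.101)<.003)&(r<.115)&(r>.08)&(hsv[...,1]<60)
    p=W[m][:,:2]; 
    def f(q): 
        return np.abs(np.hypot(p[:,0]-q[0],p[:,1]-q[1])-q[2])
    # mid-radius circle fit
    s=least_squares(lambda q:np.hypot(p[:,0]-q[0],p[:,1]-q[1])-q[2],[*c,.098],loss='soft_l1',f_scale=.003)
    print(n,'rim n',len(p),s.x.round(4),'z',np.nanmedian(W[m][:,2]))
    # vial caps circle
    deck=(abs(z-.06)<.004)&(r<.2)&(hsv[...,1]>30)&(hsv[...,0]>15)&(hsv[...,0]<35)
    print('  deck z',np.nanmedian(z[deck]),deck.sum(), cv2.minAreaRect(W[deck][:,:2].astype(np.float32)))
    H,S,V=[hsv[...,i] for i in range(3)]
    o=(H>=6)&(H<16)&(S>170)&(V>120)
    uv=np.argwhere(o&(r<.07))[:,::-1]
    w=W[o&(r<.07)]; print('  bar top z',np.nanpercentile(w[:,2],[50,80,95]))
    wt=w[w[:,2]>.157][:,:2].astype(np.float32); print('  bar rect',cv2.minAreaRect(wt), wt.mean(0))
    # red key
    k=((H<6)|(H>174))&(S>130)&(V>60)&(np.hypot(W[...,0]-.54,W[...,1]+.3)<.06)
    w=W[k]; print('  key z',np.nanpercentile(w[:,2],[5,50,95]),w.mean(0),'toprect',cv2.minAreaRect(w[w[:,2]>.117][:,:2].astype(np.float32)))
    b=(H>100)&(H<125)&(S>120)&(abs(z-.114)<.012)&(r<.085)
    print('  table z',np.nanmedian(z[(abs(z)<.02)]))
E
```

```text
scene rim n 637 [0.5898 0.0861 0.0987] z 0.10150831954646923
  deck z 0.06069405502544239 2135 ((0.5888329744338989, 0.07655815035104752), (0.30906593799591064, 0.24380038678646088), 81.10265350341797)
  bar top z [0.16303682 0.16476527 0.16628476]
  bar rect ((0.5906851887702942, 0.08680461347103119), (0.07331835478544235, 0.016858747228980064), 2.8831512928009033) [0.5897903 0.0876535]
  key z [0.07244524 0.10629468 0.12372819] [ 0.54778746 -0.30041992  0.10289824] toprect ((0.5430473685264587, -0.30604657530784607), (0.04262809827923775, 0.020045319572091103), 62.631935119628906)
  table z 0.0015266566964257918
top rim n 399 [0.5851 0.0864 0.0984] z 0.10035748200019967
  deck z 0.05929862385523193 1659 ((0.5819483995437622, 0.07655385881662369), (0.3062089681625366, 0.23654311895370483), 80.46294403076172)
  bar top z [0.16180097 0.16429387 0.16759057]
  bar rect ((0.5829085111618042, 0.08624069392681122), (0.06372920423746109, 0.015237896703183651), 3.312035322189331) [0.5795716  0.08590467]
  key z [0.07615373 0.11732272 0.1248093 ] [ 0.53452282 -0.30372406  0.10980358] toprect ((0.5368672609329224, -0.3050563931465149), (0.03882259503006935, 0.0177900493144989), 64.72038269042969)
  table z -0.0008572977572651882
```

View pics/rect101.png

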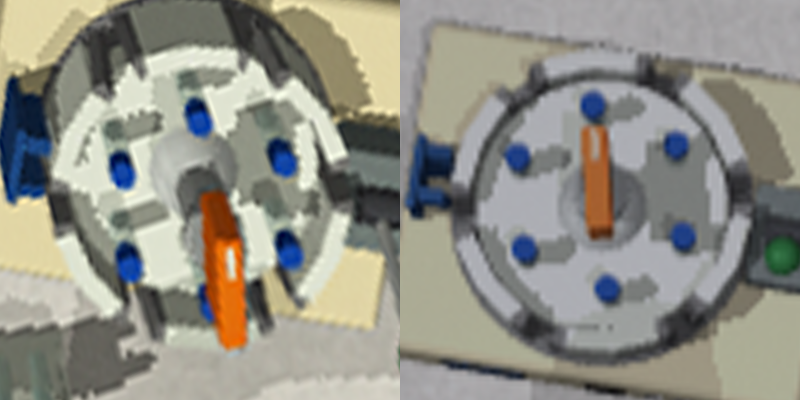

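```bash
cat >> meas.py <<'E'
def notch_phase(d,c,z=0.101,verbose=True):
    """angles (deg, world, ccw from +x) of notches; by darkness of rim band"""
    a=np.deg2rad(np.arange(0,360,.5)); 
    P=[]
    for r in (.094,.096,.098,.100,.102):
        uv=proj(d,np.stack([c[0]+r*np.cos(a),c[1]+r*np.sin(a),np.full(a.size,z)],-1)).astype(np.float32)
        g=cv2.cvtColor(d['image'],cv2.COLOR_RGB2GRAY)
        P.append(cv2.remap(g,uv[:,0][None],uv[:,1][None],cv2.INTER_LINEAR)[0].astype(float))
    return np.rad2deg(a),np.mean(P,0)
E
python3 - <<'E'
from meas import *
import pickle
D={n:pickle.load(open(n+'0.pkl','rb')) for n in('scene','top')}
for n,c in (('top',(.5851,.0864)),('scene',(.5898,.0861))):
    d=D[n]
    a,p=notch_phase(d,c)
    # local minima
    thr=110; dark=p<thr
    k,l=cv2.connectedComponents(np.r_[dark,dark].astype(np.uint8)[None]); l=l[0]
    aa=np.r_[a,a+360]; pp=np.r_[p,p]
    for i in range(1,k):
        s=l==i; 
        if 2<=s.sum()*.5<40 and aa[s].mean()>20 and aa[s].mean()<385: print(n,'dark',aa[s].min(),aa[s].max(),'w mean',np.average(aa[s],weights=(thr-pp[s])+1).round(2),'mod60',(np.average(aa[s],weights=(thr-pp[s])+1)%60).round(2))
    hsv=cv2.cvtColor(d['image'],cv2.COLOR_RGB2HSV).astype(int);W=pts(d)
    # vial caps: rays on z=.112
    H,S,V=[hsv[...,i] for i in range(3)]
    m=(H>100)&(H<125)&(S>130)&(np.hypot(W[...,0]-c[0],W[...,1]-c[1])<.08)&(W[...,2]>.1)
    kk,l,st,ce=cv2.connectedComponentsWithStats(m.astype(np.uint8))
    q=ray(d,ce[1:][st[1:,4]>8],.110)[:,:2]
    print(n,'caps',q.round(3).tolist(), 'ang mod60',(np.rad2deg(np.arctan2(q[:,1]-c[1],q[:,0]-c[0]))%60).round(1), np.hypot(q[:,1]-c[1],q[:,0]-c[0]).round(3))
    deckm=(abs(W[...,2]-.06)<.004)&(np.hypot(W[...,0]-c[0],W[...,1]-c[1])<.21)
    # socket blue
    b=(H>100)&(H<125)&(S>130)&(np.hypot(W[...,0]-.605,W[...,1]-.21)<.03)
    uv=np.argwhere(b)[:,::-1]; w=W[b]; t=w[w[:,2]>.096]
    print(n,'socket top rect',cv2.minAreaRect(t[:,:2].astype(np.float32)),t.mean(0), 'dir deg',np.rad2deg(np.arctan2(t[:,1].mean()-c[1],t[:,0].mean()-c[0])))
    # deck edges
    cc=deckm&(S>25)&(H>12)&(H<40)
    cnt=max(cv2.findContours(cc.astype(np.uint8),cv2.RETR_EXTERNAL,cv2.CHAIN_APPROX_NONE)[0],key=cv2.contourArea)
    ap=cv2.approxPolyDP(cv2.convexHull(cnt),4,True)[:,0]
    q=ray(d,ap,.06)[:,:2]; print('corners',ap.tolist(),q.round(3).tolist())
    for i in range(len(q)):
        e=q[(i+1)%len(q)]-q[i]; print('   edge',np.linalg.norm(e).round(3),np.rad2deg(np.arctan2(e[1],e[0])).round(2)%90)
    g=((H>50)&(H<85)&(S>100)&(V>40)); print('green',ray(d,[np.argwhere(g)[:,::-1].mean(0)],.160))
s=env.state(); 
from scipy.spatial.transform import Rotation as R
print(R.from_euler('xyz',s['tcp_rot']).as_matrix().round(3))
E
```

```text
top dark 24.5 31.5 w mean 28.19 mod60 28.19
top dark 40.0 44.0 w mean 41.83 mod60 41.83
top dark 85.0 104.0 w mean 93.47 mod60 33.47
top dark 144.5 164.0 w mean 153.74 mod60 33.74
top dark 204.5 224.0 w mean 214.2 mod60 34.2
top dark 265.0 284.5 w mean 274.8 mod60 34.8
top dark 324.5 344.5 w mean 334.74 mod60 34.74
top caps [[0.647, 0.091], [0.62, 0.034], [0.612, 0.144], [0.557, 0.028], [0.548, 0.139], [0.521, 0.082]] ang mod60 [4.3 3.8 5.2 4.3 5.1 3.8] [0.062 0.063 0.063 0.064 0.064 0.065]
top socket top rect ((0.6039098501205444, 0.20662927627563477), (0.023478515446186066, 0.045527853071689606), 81.72525024414062) [0.60410892 0.21034666 0.10069076] dir deg 81.28084421733692
corners [[346, 199], [341, 232], [296, 225]] [[0.556, -0.071], [0.446, -0.052], [0.471, 0.094]]
   edge 0.112 80.27000000000001
   edge 0.149 80.42
   edge 0.186 27.28
green [[ 0.52877584 -0.03692417  0.16      ]]
scene dark 39.5 43.0 w mean 41.04 mod60 41.04
scene dark 89.0 104.0 w mean 96.52 mod60 36.52
scene dark 157.5 164.0 w mean 160.76 mod60 40.76
scene dark 204.0 209.5 w mean 206.95 mod60 26.95
scene dark 264.0 279.5 w mean 272.16 mod60 32.16
scene dark 324.0 331.5 w mean 328.47 mod60 28.47
scene caps [[0.56, 0.029], [0.551, 0.139], [0.623, 0.033], [0.615, 0.144], [0.651, 0.091]] ang mod60 [2.2 6.2 2.3 6.6 4.9] [0.065 0.066 0.063 0.063 0.062]
scene socket top rect ((0.609709620475769, 0.2071971893310547), (0.02756313979625702, 0.046924740076065063), 84.14375305175781) [0.60916506 0.20888651 0.10142006] dir deg 81.03752001000308
corners [[405, 235], [369, 290], [273, 249], [290, 229], [380, 225]] [[0.502, 0.245], [0.733, 0.202], [0.68, -0.091], [0.588, -0.079], [0.484, 0.166]]
   edge 0.235 79.55
   edge 0.297 79.75
   edge 0.093 82.52000000000001
   edge 0.266 23.08
   edge 0.081 77.13
green [[ 0.53886601 -0.03737106  0.16      ]]
[[-0.     0.328 -0.945]
 [ 0.002 -0.945 -0.328]
 [-1.    -0.002 -0.   ]]
```

```bash
cat > plan.py <<'E'
from h import *
from scipy.spatial.transform import Rotation as Ro
def plan(pos,jaw,turn_first=True):
    s=env.state(); R=Ro.from_euler('xyz',s['tcp_rot']).as_matrix(); p=s['ee_pos']
    j=np.deg2rad(jaw); y=np.array([np.cos(j),np.sin(j),0]); x=np.array([0,0,-1.]); Rt=np.stack([x,y,np.cross(x,y)],1)
    rv=np.rad2deg(Ro.from_matrix(R.T@Rt).as_rotvec())
    d=np.array(pos)-p
    print('t',round(s['time'],2),'at',p.round(4),'jaw',np.rad2deg(np.arctan2(R[1,1],R[0,1])).round(2),'w',round(s['width'],4),'F',s['contact_force'].round(1),'T',s['torque'].round(2),'q6',s['joint_positions'][5].round(2))
    print('turn',rv.round(2),'| shift if turned first',(Rt.T@d*100).round(2),'| shift in present frame',(R.T@d*100).round(2))
E
python3 -c "
from plan import *
plan((.587,.0864,.235),-86.9)"
```

```text
t 0.1 at [ 0.221  -0.6371  0.23  ] jaw -70.88 w 0.0853 F [-0.3 -0.1 -0.3] T [-0.    0.01 -0.01] q6 -0.15
turn [16.02  0.    0.13] | shift if turned first [ -0.5  -70.27 -40.45] | shift in present frame [ -0.35 -56.37 -58.28]
```

Call:
carry_out(increments=[[[0,0,0],[8,0,0],1],[[0,-2,-1.2],[8,0,0],1],[[0,-5,-2.9],[0,0,0],1],[[0,-5.2,-3],[0,0,0],1],[[0,-5.2,-3],[0,0,0],1],[[0,-5.2,-3],[0,0,0],1],[[0,-5.2,-3],[0,0,0],1],[[0,-5.2,-3],[0,0,0],1],[[0,-5.2,-3],[0,0,0],1],[[0,-5.2,-3],[0,0,0],1],[[0,-5.2,-3],[0,0,0],1],[[0,-5.2,-3],[0,0,0],1]])

```text
time: 1.6
ee_pos: [0.4998, -0.0803, 0.2311]
tcp_rot: [1.403, 1.571, -1.684]
contact_force: [0.9, -0.3, 0.7]
width: 0.0852
```

```bash
python3 -c "
from plan import *
plan((.587,.0864,.22),-86.9)"
```

```text
t 1.6 at [ 0.4998 -0.0803  0.2311] jaw -86.88 w 0.0852 F [ 0.9 -0.3  0.7] T [0.   0.04 0.03] q6 1.16
turn [ 0.02  0.   -0.01] | shift if turned first [  1.11 -16.17  -9.61] | shift in present frame [  1.11 -16.17  -9.62]
```

Call:
carry_out(increments=[[[0,-4.6,-2.8],[0,0,0],1],[[0.3,-4.6,-2.8],[0,0,0],1],[[0.4,-4.4,-2.5],[0,0,0],1],[[0.4,-2.6,-1.5],[0,0,0],1],[[0,0,0],[0,0,0],1]])

```text
time: 2.22
ee_pos: [0.5862, 0.0865, 0.219]
tcp_rot: [-0.096, 1.569, 3.103]
contact_force: [-0.1, 0.3, -1.1]
width: 0.0854
```

```bash
python3 - <<'E'
from plan import *
plan((.587,.0864,.22),-86.9)
import pickle
for n,(x,y) in (('scene',(240,120)),('top',(220,120))):
    d=grab(n);pickle.dump(d,open(n+'1.pkl','wb'))
    save(cv2.resize(d['image'][y:y+200,x:x+200],None,fx=3,fy=3,interpolation=cv2.INTER_CUBIC),n+'1')
    print(n,proj(d,[[.587,.0864,.163],env.state()['ee_pos']]))
E
```

```text
t 2.23 at [0.5862 0.0865 0.219 ] jaw -86.69 w 0.0854 F [-0.1  0.3 -1.1] T [-0.02 -0.01  0.08] q6 1.49
turn [0.21 0.13 0.01] | shift if turned first [-0.1   0.01 -0.08] | shift in present frame [-0.1   0.01 -0.08]
scene [[344.23475777 214.23156493]
 [344.33005856 197.54297652]]
top [[296.9689734  182.58985418]
 [296.73446305 178.09284785]]
```

View pics/scene1.png

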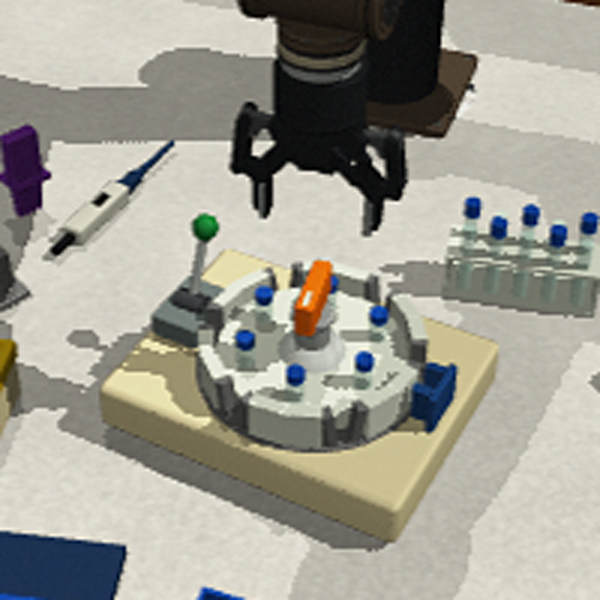

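View pics/top1.png

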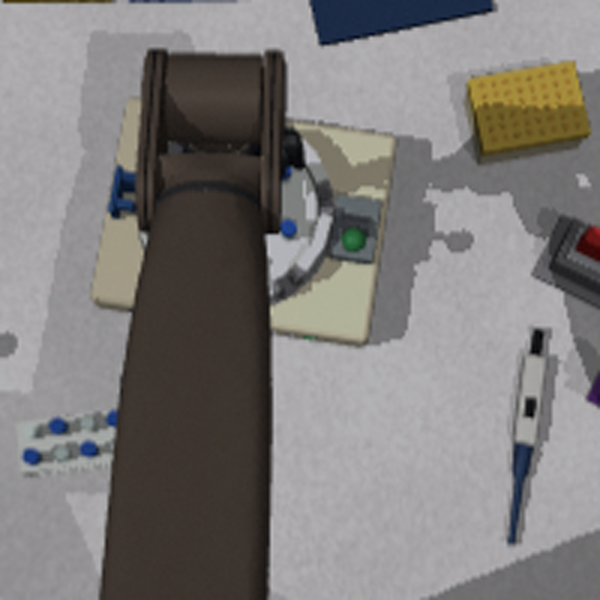

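The scene view shows the open fingertips at crop (262,212) and (372,230). They straddle the bar, whose middle is at crop (316,290), so I descend and grip.

Call:
carry_out(increments=[[[3,0,0],[0,0,0],1],[[4,0,0],[0,0,0],1],[[1.8,0,0],[0,0,0],1],[[0,0,0],[0,0,0],0.5],[[0,0,0],[0,0,0],0.3],[[0,0,0],[0,0,0],0.3],[[0,0,0],[0,0,0],0.3]])

```text
time: 3.2
ee_pos: [0.5871, 0.0848, 0.1335]
tcp_rot: [3.056, 1.569, -0.031]
contact_force: [-0.1, -0.3, -1.0]
width: 0.0255
```

```bash
python3 -c "
from plan import *
plan((.587,.0864,.13),-86.9)"
```

```text
t 3.2 at [0.5871 0.0848 0.1335] jaw -86.87 w 0.0255 F [-0.1 -0.3 -1. ] T [ 0.02  0.02 -0.  ] q6 1.49
turn [ 0.03 -0.12 -0.01] | shift if turned first [ 0.35 -0.16 -0.  ] | shift in present frame [ 0.35 -0.16  0.  ]
```

Call:
carry_out(increments=[[[0.2,0,0],[0,0,0],0.2],[[0,0,0],[0,0,0],0.1],[[0,0,0],[0,0,0],0.1],[[0,0,0],[0,0,0],0.1]])

```text
time: 3.7
ee_pos: [0.5871, 0.0852, 0.1326]
tcp_rot: [-2.907, 1.569, 0.289]
contact_force: [-2.2, 1.1, 7.2]
width: 0.0171
```

```bash
python3 -c "
from plan import *
plan((.587,.0864,.13),-100.8)"
```

```text
t 3.7 at [0.5871 0.0852 0.1326] jaw -86.86 w 0.0171 F [-2.2  1.1  7.2] T [ 0.07  0.41 -0.02] q6 1.49
turn [13.94 -0.09  0.03] | shift if turned first [ 0.26 -0.12  0.03] | shift in present frame [ 0.26 -0.12  0.  ]
```

Call:
carry_out(increments=[[[0,0,0],[4,0,0],0.1],[[0,0,0],[5,0,0],0.1],[[0,0,0],[4.9,0,0],0.1],[[0,0,0],[0,0,0],0.1],[[0,0,0],[0,0,0],0.1],[[0,0,0],[0,0,0],0.4],[[0,0,0],[0,0,0],0.8],[[0,0,0],[0,0,0],0.8]])

```text
time: 4.7
ee_pos: [0.5862, 0.0847, 0.1299]
tcp_rot: [0.254, 1.57, -3.076]
contact_force: [-0.6, -0.4, 0.1]
width: 0.0678
```

```bash
python3 -c "
from plan import *
plan((.587,.0864,.25),-100.8)"
```

```text
t 4.7 at [0.5862 0.0847 0.1299] jaw -100.78 w 0.0678 F [-0.6 -0.4  0.1] T [-0.04  0.01  0.  ] q6 1.73
turn [ 0.02  0.04 -0.01] | shift if turned first [-12.01  -0.19  -0.05] | shift in present frame [-12.01  -0.18  -0.04]
```

Call:
carry_out(increments=[[[-3,0,0],[0,0,0],1],[[-5,0,0],[0,0,0],1],[[-2,0,0],[-5,0,0],1],[[0,0,0],[-10,0,0],1],[[0,0,0],[-10,0,0],1],[[0,0,0],[-10,0,0],1],[[0,0,0],[-10,0,0],1],[[0,0,0],[-10,0,0],1],[[0,0,0],[-10,0,0],1],[[0,0,0],[-9.4,0,0],1]])

```text
time: 5.95
ee_pos: [0.5863, 0.0846, 0.2299]
tcp_rot: [-1.087, 1.57, -3.113]
contact_force: [0.7, -0.3, 0.4]
width: 0.0854
```

```bash
python3 -c "
from plan import *
plan((.540,-.3055,.22),-26.4)"
```

```text
t 5.95 at [0.5863 0.0846 0.2299] jaw -26.07 w 0.0854 F [ 0.7 -0.3  0.4] T [-0.04  0.01 -0.02] q6 0.43
turn [0.33 0.02 0.03] | shift if turned first [ 0.99 13.2  37.  ] | shift in present frame [ 1.   12.99 37.08]
```

Call:
carry_out(increments=[[[0,1.3,3.7],[0,0,0],1],[[0,1.9,5.3],[0,0,0],1],[[0,1.9,5.3],[0,0,0],1],[[0,1.9,5.3],[0,0,0],1],[[0,1.9,5.3],[0,0,0],1],[[0,1.9,5.3],[0,0,0],1],[[0.5,1.4,4.5],[0,0,0],1],[[0.5,0.8,2.4],[0,0,0],1],[[0,0,0],[0,0,0],1]])

```text
time: 7.08
ee_pos: [0.5374, -0.3062, 0.2191]
tcp_rot: [-1.959, 1.569, 2.291]
contact_force: [0.1, 0.7, -0.1]
width: 0.0854
```

```bash
cat > carou.py <<'E'
from meas import *
def carou(d,c):
    a,p=notch_phase(d,c); thr=110; dark=p<thr
    k,l=cv2.connectedComponents(np.r_[dark,dark].astype(np.uint8)[None]); l=l[0]; aa=np.r_[a,a+360]; pp=np.r_[p,p]
    for i in range(1,k):
        s=l==i
        if 5<=s.sum()*.5<40 and 20<aa[s].mean()<385: print('  dark',aa[s].min(),aa[s].max(),np.average(aa[s],weights=thr-pp[s]+1).round(2))
    hsv=cv2.cvtColor(d['image'],cv2.COLOR_RGB2HSV).astype(int);W=pts(d); H,S,V=[hsv[...,i] for i in range(3)]
    m=(H>100)&(H<125)&(S>130)&(np.hypot(W[...,0]-c[0],W[...,1]-c[1])<.08)&(W[...,2]>.1)
    kk,l,st,ce=cv2.connectedComponentsWithStats(m.astype(np.uint8))
    q=ray(d,ce[1:][st[1:,4]>8],.110)[:,:2]; cc=q.mean(0) if len(q)==6 else np.array(c)
    an=np.rad2deg(np.arctan2(q[:,1]-cc[1],q[:,0]-cc[0]))
    print('  caps',len(q),cc.round(4),'mod60',(an%60).round(1),'mean',(an%60).mean().round(2))
E
python3 - <<'E'
from plan import *; from carou import *
import pickle
plan((.540,-.3055,.22),-26.4)
for n,c in (('scene',(.5898,.0861)),('top',(.5851,.0864))):
    d=grab(n);pickle.dump(d,open(n+'2.pkl','wb')); print(n); carou(d,c)
    if n=='top': save(cv2.resize(rectify(d,.101,(.587,.0864)),(600,600)),'rect2')
    else: save(cv2.resize(d['image'][80:280,130:330],None,fx=3,fy=3,interpolation=cv2.INTER_CUBIC),'scene2')
E
```

```text
t 7.08 at [ 0.5374 -0.3062  0.2191] jaw -26.51 w 0.0854 F [ 0.1  0.7 -0.1] T [-0.01  0.03 -0.07] q6 -0.22
turn [-0.11 -0.05  0.11] | shift if turned first [-0.09  0.2  -0.18] | shift in present frame [-0.09  0.2  -0.18]
scene
  dark 77.0 89.5 83.46
  dark 142.5 150.0 146.13
  dark 248.99999999999997 267.5 258.32
  dark 311.0 320.0 315.6
  caps 6 [0.5869 0.0863] mod60 [50.2 49.5 50.8 50.2 49.9 50.1] mean 50.12
top
  dark 71.0 89.0 80.03
  dark 131.5 149.5 139.48
  dark 191.0 210.5 200.43
  dark 250.5 270.5 260.48
  dark 311.0 330.0 321.07
  dark 371.0 376.5 373.9
  caps 6 [0.5841 0.0864] mod60 [50.3 50.7 50.8 50.4 50.5 50.2] mean 50.46
```

View pics/scene2.png

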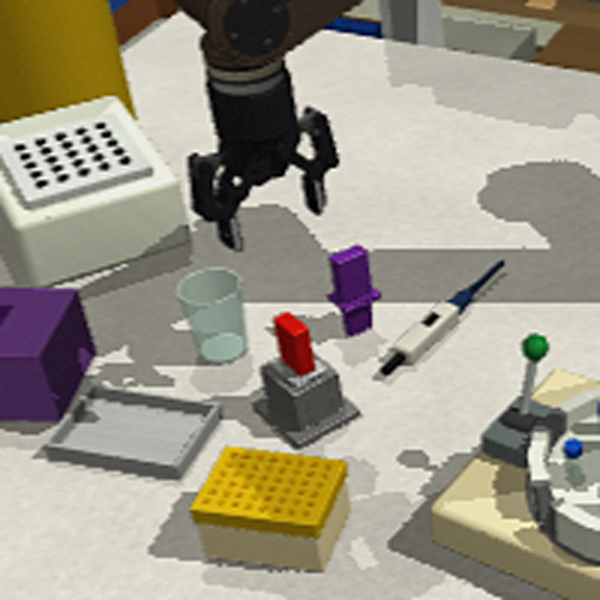

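View pics/rect2.png

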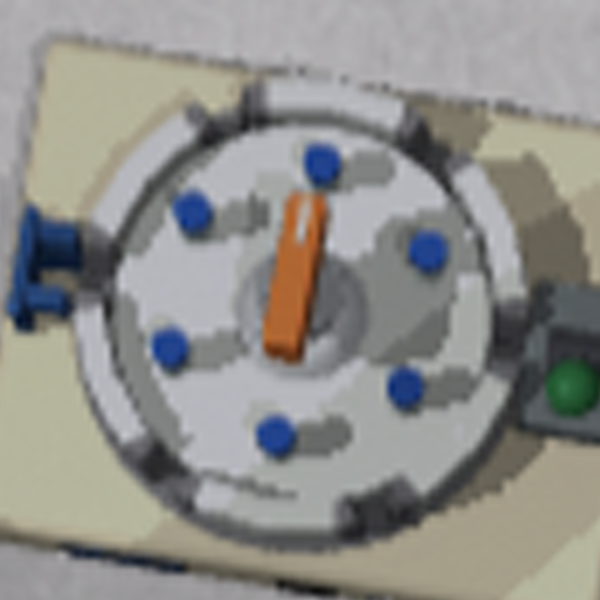

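```bash
python3 - <<'E'
from meas import *
import pickle
for n in('top','scene'):
    d=pickle.load(open(n+'2.pkl','rb')); W=pts(d); hsv=cv2.cvtColor(d['image'],cv2.COLOR_RGB2HSV).astype(int);H,S,V=[hsv[...,i] for i in range(3)]
    c=np.array([.5865,.0864]); th=np.deg2rad(-9.7); ex=np.array([np.cos(th),np.sin(th)]); ey=np.array([-ex[1],ex[0]])
    im=rectify(d,.06,c,.2,.001); # look for edges: cream saturation
    hs=cv2.cvtColor(im,cv2.COLOR_RGB2HSV)[...,1].astype(float); hs=cv2.GaussianBlur(hs,(0,0),1.5)
    g=(np.arange(400)+.5)*.001-.2
    def samp(P): # world pts->rect px
        return cv2.remap(hs.astype(np.float32),((.2-(P[:,1]-c[1]))/.001-.5).astype(np.float32)[None],((.2-(P[:,0]-c[0]))/.001-.5).astype(np.float32)[None],cv2.INTER_LINEAR)[0]
    for nm,u,v,rng in(('x+',ex,ey,(.09,.15)),('x-',-ex,ey,(.09,.15)),('y+',ey,ex,(.12,.19)),('y-',-ey,ex,(.12,.19))):
        E=[]
        s=np.arange(*rng,.0005)
        for t in np.arange(-.09,.09,.004):
            pr=samp(c+np.outer(s,u)+t*v); gr=np.diff(pr); i=np.argmin(gr)
            if gr[i]<-1.5: E.append(c+s[i]*u+t*v)
        E=np.array(E)
        if len(E)<8: print(n,nm,'few');continue
        l=cv2.fitLine(E.astype(np.float32),cv2.DIST_HUBER,0,.001,.001).ravel()
        res=np.abs((E-l[2:])@np.array([-l[1],l[0]]))
        print(n,nm,len(E),'ang',(np.rad2deg(np.arctan2(l[1],l[0]))%90).round(2),'dist from c',((l[2:]-c)@u).round(4),'res',np.median(res).round(4))
    uv=proj(d,[[.606,.2,.1]])[0].astype(int)
    q=d['image'][uv[1]-22:uv[1]+22,uv[0]-22:uv[0]+22]; save(cv2.resize(q,(600,600),interpolation=cv2.INTER_NEAREST),'sock_'+n); print(uv)
E
```

```text
top x+ 29 ang 80.8 dist from c 0.1154 res 0.0004
top x- 45 ang 82.01 dist from c 0.1263 res 0.0007
top y+ 45 ang 80.69 dist from c 0.1426 res 0.0006
top y- 45 ang 80.71 dist from c 0.1639 res 0.0003
[262 182]
scene x+ 23 ang 76.42 dist from c 0.1004 res 0.0022
scene x- 33 ang 80.52 dist from c 0.1164 res 0.0156
scene y+ 45 ang 3.63 dist from c 0.1387 res 0.0063
scene y- 30 ang 81.1 dist from c 0.1622 res 0.0011
[381 245]
```

View pics/sock_top.png

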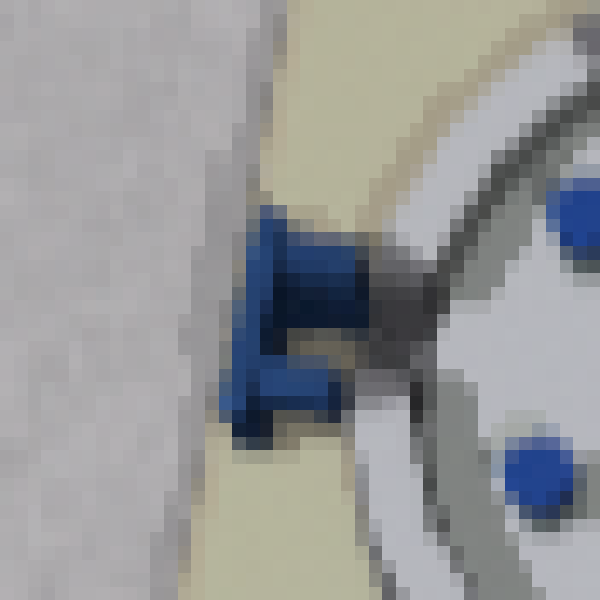

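View pics/sock_scene.png

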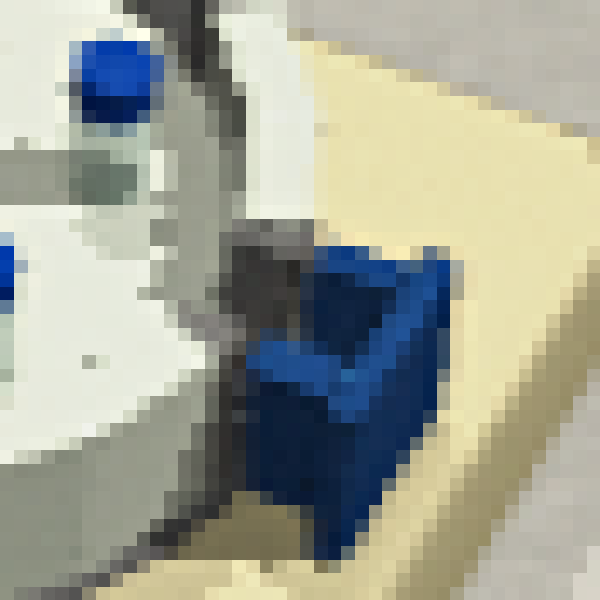

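```bash
python3 - <<'E'
from h import *
import pickle
t=pickle.load(open('top2.pkl','rb'));s=pickle.load(open('scene2.pkl','rb'))
print(ray(t,[[262.6,183.1]],.101),ray(s,[[383.1,245.7]],.101))
th=np.deg2rad(-9.4); ey=np.array([-np.sin(th),np.cos(th)])
print('pred cheek mid',np.array([.5865,.0864])+.118*ey,'socket',np.array([.5865,.0864])+.108*ey)
for d in (t,s):
  print(proj(d,[[.5374,-.3062,.2191],[.540,-.3055,.122]]))
E
```

```text
[[0.60277803 0.20060687 0.101     ]] [[0.60673799 0.20355233 0.101     ]]
pred cheek mid [0.60577246 0.20281552] socket [0.6041392  0.19294979]
[[428.13150228 192.55853019]
 [420.87744368 198.90602397]]
[[221.98418997 160.3098307 ]
 [226.63220143 187.35584363]]
```

The notch and socket line up in the top crop: the gap mid is about (315,322) and the notch mid about (400,330), under 1° apart. The scene view shows the gripper above the red key at (294,345) in the crop. I descend on the key.

Call:
carry_out(increments=[[[2,0.2,-0.2],[0,0,0],1],[[4,0,0],[0,0,0],1],[[4,0,0],[0,0,0],1],[[2.5,0,0],[0,0,0],1],[[1.3,0,0],[0,0,0],1],[[0,0,0],[0,0,0],0.4],[[0,0,0],[0,0,0],0.4],[[0,0,0],[0,0,0],0.4]])

```text
time: 8.18
ee_pos: [0.5416, -0.3051, 0.0839]
tcp_rot: [1.368, 1.568, -0.663]
contact_force: [-0.2, 1.1, -0.0]
width: 0.0346
```

```bash
python3 - <<'E'
from plan import *
plan((.540,-.3055,.08),-26.4)
d=grab('scene'); save(cv2.resize(d['image'][130:250,170:290],None,fx=5,fy=5,interpolation=cv2.INTER_CUBIC),'scene3')
E
```

```text
t 8.18 at [ 0.5416 -0.3051  0.0839] jaw -26.37 w 0.0346 F [-0.2  1.1 -0. ] T [ 0.01 -0.02  0.04] q6 -0.22
turn [ 0.03  0.03 -0.16] | shift if turned first [ 0.39 -0.13  0.11] | shift in present frame [ 0.39 -0.13  0.11]
```

View pics/scene3.png

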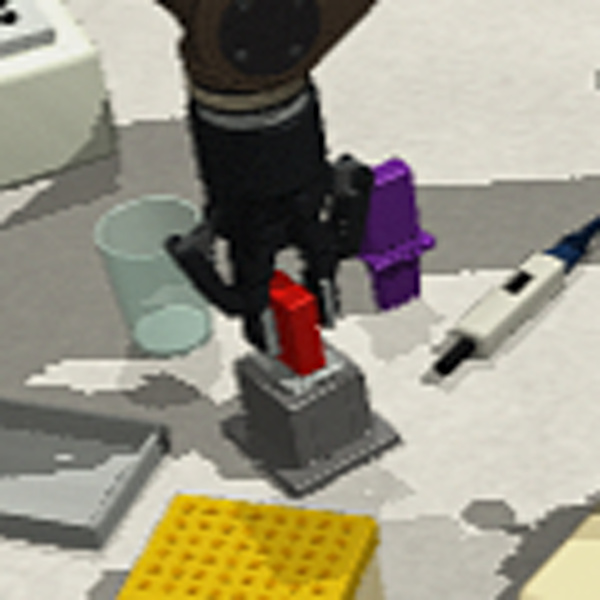

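The key's handle (crop (297,325)) stands between the two fingers with nothing else near. I close and lift.

Call:
carry_out(increments=[[[0.2,-0.1,0.1],[0,0,0],0.35],[[0,0,0],[0,0,0],0.1],[[0,0,0],[0,0,0],0.1],[[0,0,0],[0,0,0],0.1],[[0,0,0],[0,0,0],0.1]])

```text
time: 8.85
ee_pos: [0.5397, -0.3053, 0.0806]
tcp_rot: [1.263, 1.57, -0.768]
contact_force: [1.0, -0.6, 0.3]
width: 0.0192
```

```bash
python3 - <<'E'
from plan import *
plan((.540,-.3055,.08),-26.4)
E
```

```text
t 8.85 at [ 0.5397 -0.3053  0.0806] jaw -26.38 w 0.0192 F [ 1.  -0.6  0.3] T [-0.25 -0.26 -0.01] q6 -0.22
turn [ 0.02  0.02 -0.07] | shift if turned first [0.06 0.03 0.01] | shift in present frame [0.06 0.03 0.01]
```

Call:
carry_out(increments=[[[-2,0,0],[0,0,0],0.1],[[-4,0,0],[0,0,0],0.1],[[-5,0,0],[0,0,0],0.1],[[-5,0,0],[0,0,0],0.1],[[-2,0,0],[0,0,0],0.1],[[0,0,0],[0,0,0],0.1]])

```text
time: 9.6
ee_pos: [0.5396, -0.305, 0.2615]
tcp_rot: [1.31, 1.569, -0.721]
contact_force: [-0.2, -0.3, -2.3]
width: 0.0193
```

```bash
python3 - <<'E'
from plan import *
plan((.6035,.192,.24),-9.4)
for n in('scene','top'):
    d=grab(n); u=proj(d,env.state()['ee_pos'])[0].astype(int); print(u)
    save(cv2.resize(d['image'][u[1]-50:u[1]+50,u[0]-50:u[0]+50],None,fx=5.5,fy=5.5,interpolation=cv2.INTER_CUBIC),n+'4')
E
```

```text
t 9.6 at [ 0.5396 -0.305   0.2615] jaw -26.37 w 0.0193 F [-0.2 -0.3 -2.3] T [ 0.03 -0.02  0.  ] q6 -0.22
turn [-16.97   0.04  -0.09] | shift if turned first [  2.15  -1.81 -50.08] | shift in present frame [  2.1  -16.35 -47.37]
[220 149]
[430 189]
```

View pics/scene4.png

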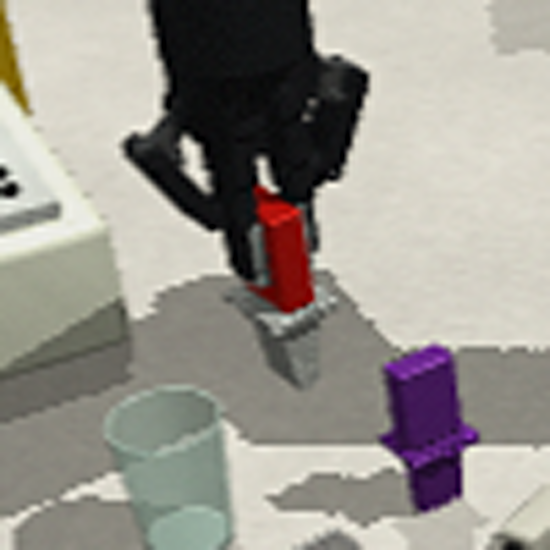

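The crop shows the key held upright in the jaws, handle at (285,250) and shank tip at (305,385). I carry it to above the socket.

Call:
carry_out(increments=[[[0,0,0],[-8.5,0,0],0.1],[[0,0,0],[-8.5,0,0],0.1],[[0,-0.2,-4],[0,0,0],0.1],[[0,-0.2,-5.5],[0,0,0],0.1],[[0,-0.2,-5.5],[0,0,0],0.1],[[0,-0.2,-5.5],[0,0,0],0.1],[[0,-0.2,-5.5],[0,0,0],0.1],[[0,-0.2,-5.5],[0,0,0],0.1],[[0,-0.2,-5.5],[0,0,0],0.1],[[0,-0.2,-5.5],[0,0,0],0.1],[[0,-0.2,-5],[0,0,0],0.1],[[0,0,-2.5],[0,0,0],0.1]])

```text
time: 11.2
ee_pos: [0.6014, 0.1937, 0.2563]
tcp_rot: [-1.306, 1.564, -3.038]
contact_force: [0.1, -0.3, -0.9]
width: 0.0194
```

Call:
carry_out(increments=[[[2,0,0],[0,0,0],0.1],[[2,0,0],[0,0,0],0.1],[[1,0,0],[0,0,0],0.1],[[0,0,0],[0,0,0],0.1]])

```text
time: 11.7
ee_pos: [0.6022, 0.1901, 0.2082]
tcp_rot: [-1.239, 1.567, -2.975]
contact_force: [-0.0, 1.5, -0.5]
width: 0.0194
```

```bash
python3 - <<'E'
from plan import *
import pickle
plan((.6035,.192,.185),-9.4)
for n in('scene','top'):
    d=grab(n); pickle.dump(d,open(n+'5.pkl','wb'));u=proj(d,[.604,.193,.12])[0].astype(int); print(u)
    save(cv2.resize(d['image'][u[1]-50:u[1]+50,u[0]-50:u[0]+50],None,fx=6,fy=6,interpolation=cv2.INTER_CUBIC),n+'5')
E
```

```text
t 11.7 at [0.6022 0.1901 0.2082] jaw -9.46 w 0.0194 F [-0.   1.5 -0.5] T [-0.01 -0.06 -0.01] q6 0.31
turn [-0.06  0.07  0.2 ] | shift if turned first [ 2.32  0.09 -0.2 ] | shift in present frame [ 2.32  0.1  -0.21]
[380 238]
[264 181]
```

View pics/scene5.png

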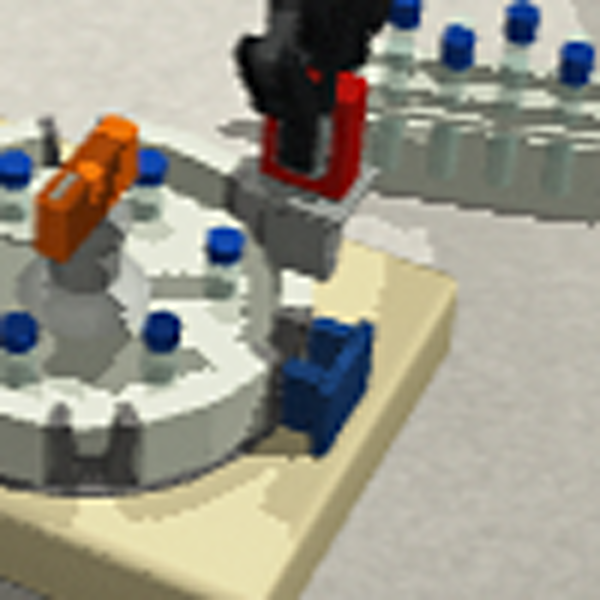

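View pics/top5.png

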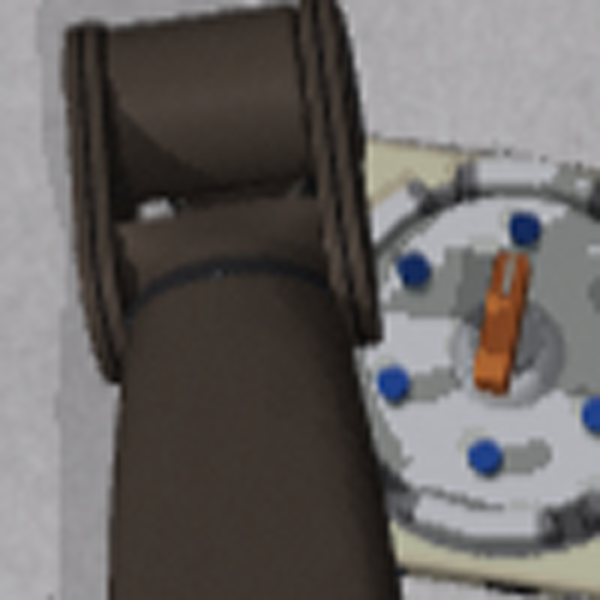

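```bash
python3 - <<'E'
from plan import *
import pickle
d=pickle.load(open('scene5.pkl','rb')); o=np.array([330,188])
s=env.state(); R=Ro.from_euler('xyz',s['tcp_rot']).as_matrix(); p=s['ee_pos']
kx=R[:,1]; ky=-R[:,2]; tip=p+R[:,0]*.0656
L=[]
for nm,h,hx,hy in(('tip',0,.006,.015),('collarbot',.045,.020,.024),('collartop',.051,.020,.024),('handtop',.107,.010,.020)):
    for a in(1,-1):
        for b in(-1,1):
            X=tip-R[:,0]*h+kx*hx*a+ky*hy*b; L.append(X); print(nm,a,b,((proj(d,X)[0]-o+.5)*6).round(0))
im=d['image'][188:288,330:430]; im=cv2.resize(im,None,fx=6,fy=6,interpolation=cv2.INTER_CUBIC)
for X in L: 
    q=((proj(d,X)[0]-o+.5)*6); cv2.circle(im,tuple(int(v) for v in q),3,(0,255,0),-1)
save(im,'ov5')
E
```

```text
tip 1 -1 [265. 262.]
tip 1 1 [328. 285.]
tip -1 -1 [276. 246.]
tip -1 1 [339. 269.]
collarbot 1 -1 [238. 198.]
collarbot 1 1 [342. 234.]
collarbot -1 -1 [277. 144.]
collarbot -1 1 [379. 179.]
collartop 1 -1 [239. 187.]
collartop 1 1 [343. 223.]
collartop -1 -1 [278. 134.]
collartop -1 1 [380. 168.]
handtop 1 -1 [265.  74.]
handtop 1 1 [354. 104.]
handtop -1 -1 [285.  48.]
handtop -1 1 [374.  77.]
```

View pics/ov5.png

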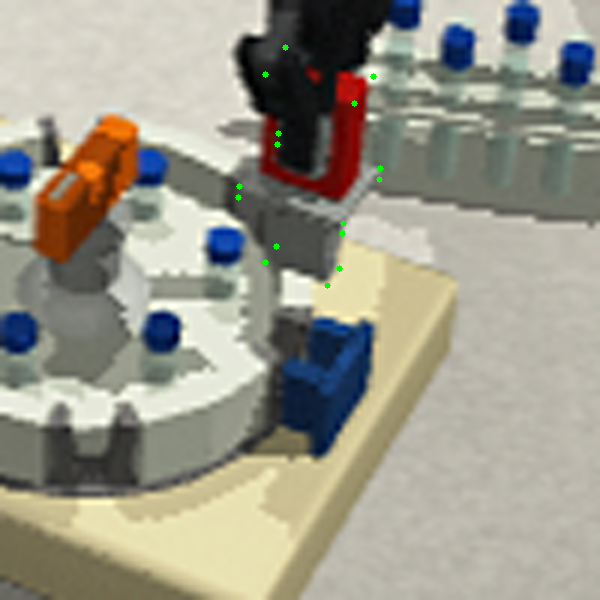

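Call:
carry_out(increments=[[[1,0.1,-0.2],[0,0,0],0.1],[[2,0,0],[0,0,0],0.1],[[1.5,0,0],[0,0,0],0.1],[[0.5,0,0],[0,0,0],0.1],[[0,0,0],[0,0,0],0.1]])

```text
time: 12.42
ee_pos: [0.6041, 0.1931, 0.1594]
tcp_rot: [-1.244, 1.569, -2.978]
contact_force: [0.3, 0.0, -1.1]
width: 0.0195
```

```bash
python3 - <<'E'
from plan import *
import pickle
plan((.6035,.192,.1316),-9.4)
for n in('scene',):
    d=grab(n); u=proj(d,[.604,.193,.11])[0].astype(int); print(u)
    save(cv2.resize(d['image'][u[1]-40:u[1]+40,u[0]-40:u[0]+40],None,fx=7,fy=7,interpolation=cv2.INTER_CUBIC),n+'6')
E
```

```text
t 12.43 at [0.6041 0.1931 0.1594] jaw -9.37 w 0.0195 F [ 0.3  0.  -1.1] T [-0.02  0.01 -0.02] q6 0.31
turn [0.03 0.03 0.08] | shift if turned first [ 2.78 -0.04  0.12] | shift in present frame [ 2.78 -0.03  0.12]
[379 241]
```

View pics/scene6.png

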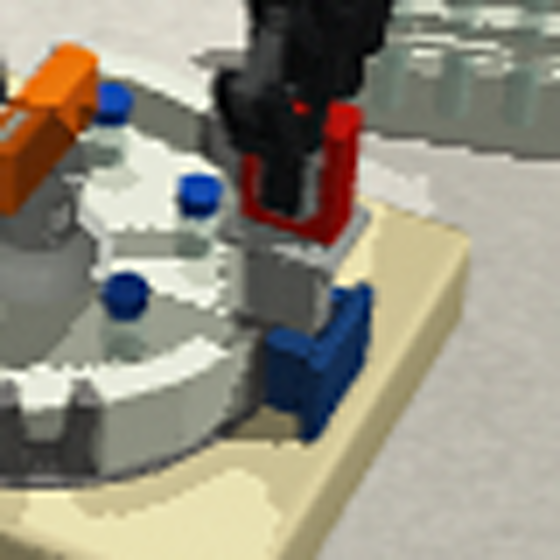

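The crop shows the shank at (290,290) entering between the cheek tops at (320,300), with no contact force. I press on down.

Call:
carry_out(increments=[[[0.6,0,0],[0,0,0],0.1],[[0.6,0,0],[0,0,0],0.1],[[0.5,0,0],[0,0,0],0.1],[[0,0,0],[0,0,0],0.1]])

```text
time: 12.98
ee_pos: [0.6042, 0.1931, 0.1427]
tcp_rot: [-1.225, 1.57, -2.96]
contact_force: [1.1, -0.2, -0.2]
width: 0.0196
```

```bash
python3 - <<'E'
from plan import *
plan((.6035,.192,.1316),-9.4)
E
```

```text
t 12.97 at [0.6042 0.1931 0.1427] jaw -9.38 w 0.0196 F [ 1.1 -0.2 -0.2] T [ 0.04 -0.04 -0.01] q6 0.31
turn [0.02 0.01 0.04] | shift if turned first [ 1.11 -0.06  0.12] | shift in present frame [ 1.11 -0.06  0.12]
```

Call:
carry_out(increments=[[[0.4,0,0],[0,0,0],0.1],[[0.4,0,0],[0,0,0],0.1],[[0,0,0],[0,0,0],0.1]])

```text
time: 13.35
ee_pos: [0.6051, 0.193, 0.1353]
tcp_rot: [1.764, 1.569, 0.03]
contact_force: [2.2, -0.6, -2.1]
width: 0.0192
```

Call:
carry_out(increments=[[[0.2,0,0],[0,0,0],0.1],[[0.1,0,0],[0,0,0],0.1],[[0,0,0],[0,0,0],0.1]])

```text
time: 13.72
ee_pos: [0.6054, 0.1931, 0.1331]
tcp_rot: [1.783, 1.568, 0.048]
contact_force: [3.1, -0.9, 2.3]
width: 0.0189
```

Call:
carry_out(increments=[[[0.1,0.1,0],[0,0,0],0.1],[[0.1,0,0],[0,0,0],0.1],[[0,0,0],[0,0,0],0.1]])

```text
time: 14.1
ee_pos: [0.6058, 0.193, 0.1313]
tcp_rot: [1.815, 1.57, 0.081]
contact_force: [1.6, -1.2, 4.1]
width: 0.0192
```

Call:
carry_out(increments=[[[0.15,0,0],[0,0,0],0.1],[[0,0,0],[0,0,0],0.1],[[0,0,0],[0,0,0],0.1]])

```text
time: 14.48
ee_pos: [0.6059, 0.193, 0.1311]
tcp_rot: [1.747, 1.57, 0.013]
contact_force: [0.8, -1.5, 9.0]
width: 0.0191
```

Call:
carry_out(increments=[[[0.15,0,0],[0,0,0],0.1],[[0,0,0],[0,0,0],0.1],[[0,0,0],[0,0,0],0.1]])

```text
time: 14.85
ee_pos: [0.606, 0.1931, 0.131]
tcp_rot: [1.543, 1.57, -0.191]
contact_force: [-1.3, -1.4, 14.6]
width: 0.0192
```

The key is home: tip at about 0.0655 m, 14.6 N down. I release and rise.

Call:
carry_out(increments=[[[-0.1,0,0],[0,0,0],0.3],[[0,0,0],[0,0,0],0.7],[[0,0,0],[0,0,0],0.8],[[0,0,0],[0,0,0],0.8],[[-2,0,0],[0,0,0],0.8],[[-4,0,0],[0,0,0],0.9],[[-4,0,0],[0,0,0],1],[[-1,0,3],[0,0,0],1],[[0,0,4],[0,0,0],1],[[0,0,3],[0,0,0],1],[[0,0,0.6],[0,0,0],1],[[0,0,0],[0,0,0],1]])

```text
time: 16.35
ee_pos: [0.5885, 0.0885, 0.2394]
tcp_rot: [2.028, 1.569, 0.293]
contact_force: [-0.1, -0.9, 0.7]
width: 0.0857
```

```bash
python3 - <<'E'
from plan import *
plan((.588,.0858,.22),79.2)
d=grab('scene'); save(cv2.resize(d['image'][170:290,290:430],None,fx=5,fy=5,interpolation=cv2.INTER_CUBIC),'scene7')
W=pts(d); hsv=cv2.cvtColor(d['image'],cv2.COLOR_RGB2HSV).astype(int);H,S,V=[hsv[...,i] for i in range(3)]
m=((H<5)|(H>174))&(S>130)&(V>60)&(np.hypot(W[...,0]-.605,W[...,1]-.193)<.06)
print('red key z',np.nanpercentile(W[m][:,2],[5,50,97]))
E
```

```text
t 16.35 at [0.5885 0.0885 0.2394] jaw -9.41 w 0.0857 F [-0.1 -0.9  0.7] T [-0.03  0.06  0.  ] q6 0.14
turn [-8.861e+01  3.000e-02 -9.000e-02] | shift if turned first [ 1.94 -0.27  0.  ] | shift in present frame [ 1.94 -0.01  0.27]
red key z [0.12315858 0.15538627 0.17505741]
```

View pics/scene7.png

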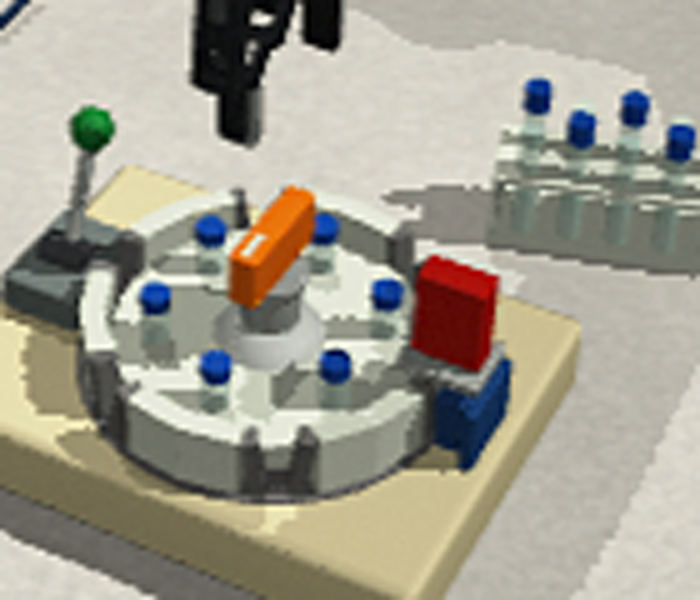

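The crop shows the key seated upright at (455,315), with its collar just above the blue socket. Next I turn the gripper to match the knob bar.

Call:
carry_out(increments=[[[0,0,0.3],[-5,0,0],1],[[0,0,0],[-10,0,0],1],[[0,0,0],[-10,0,0],1],[[0,0,0],[-10,0,0],1],[[0,0,0],[-10,0,0],1],[[0,0,0],[-10,0,0],1],[[0,0,0],[-10,0,0],1],[[0,0,0],[-10,0,0],1],[[0,0,0],[-10,0,0],1],[[0,0,0],[-3.6,0,0],1],[[0,0,0],[0,0,0],1]])

```text
time: 17.77
ee_pos: [0.5878, 0.0865, 0.2384]
tcp_rot: [1.777, 1.571, 1.589]
contact_force: [-0.5, 0.2, 0.3]
width: 0.0858
```

```bash
python3 - <<'E'
from plan import *
plan((.588,.0858,.132),79.2)
E
```

```text
t 17.77 at [0.5878 0.0865 0.2384] jaw 79.26 w 0.0858 F [-0.5  0.2  0.3] T [-0.01 -0.01 -0.01] q6 -1.41
turn [ 0.06 -0.   -0.02] | shift if turned first [10.64 -0.07  0.04] | shift in present frame [10.64 -0.07  0.04]
```

Call:
carry_out(increments=[[[3,-0.1,0],[0,0,0],1],[[4,0,0],[0,0,0],1],[[2.6,0,0],[0,0,0],1],[[1,0,0],[0,0,0],0.6],[[0,0,0],[0,0,0],0.3],[[0,0,0],[0,0,0],0.3],[[0,0,0],[0,0,0],0.1],[[0,0,0],[0,0,0],0.1],[[0,0,0],[0,0,0],0.1]])

```text
time: 18.9
ee_pos: [0.5887, 0.0851, 0.1343]
tcp_rot: [0.523, 1.567, 0.335]
contact_force: [-0.4, 4.4, 4.9]
width: 0.0167
```

```bash
python3 - <<'E'
from plan import *
plan((.588,.0858,.132),79.2)
E
```

```text
t 18.9 at [0.5887 0.0851 0.1343] jaw 79.22 w 0.0167 F [-0.4  4.4  4.9] T [0.56 0.   0.05] q6 -1.41
turn [ 0.02  0.19 -0.11] | shift if turned first [ 0.23  0.05 -0.08] | shift in present frame [ 0.23  0.05 -0.08]
```

Call:
carry_out(increments=[[[0,0,0],[4,0,0],0.05],[[0,0,0],[8,0,0],0.05],[[0,0,0],[8,0,0],0.05],[[0,0,0],[0,0,0],0.05]])

```text
time: 19.4
ee_pos: [0.5886, 0.085, 0.1343]
tcp_rot: [0.844, 1.567, 0.306]
contact_force: [-0.3, 4.3, 5.9]
width: 0.0172
```

```bash
python3 - <<'E'
from plan import *
plan((.588,.0855,.132),79.2-86)
E
```

```text
t 19.4 at [0.5886 0.085  0.1343] jaw 59.14 w 0.0172 F [-0.3  4.3  5.9] T [ 0.42  0.09 -0.14] q6 -1.06
turn [ 6.594e+01  3.000e-02 -2.100e-01] | shift if turned first [ 0.23 -0.07 -0.04] | shift in present frame [ 0.23  0.01 -0.08]
```

Call:
carry_out(increments=[[[0,0,0],[8,0,0],0.05],[[0,0,0],[8,0,0],0.05],[[0,0,0],[8,0,0],0.05],[[0,0,0],[8,0,0],0.05],[[0,0,0],[8,0,0],0.05],[[0,0,0],[8,0,0],0.05],[[0,0,0],[8,0,0],0.05],[[0,0,0],[0,0,0],0.05]])

```text
time: 20.4
ee_pos: [0.5883, 0.0849, 0.1343]
tcp_rot: [1.874, 1.568, 0.358]
contact_force: [-1.0, 4.4, 6.8]
width: 0.0171
```

```bash
python3 - <<'E'
from plan import *
plan((.588,.0855,.132),79.2-86)
d=grab('scene'); save(cv2.resize(d['image'][170:290,290:430],None,fx=5,fy=5,interpolation=cv2.INTER_CUBIC),'scene8')
E
```

```text
t 20.4 at [0.5883 0.0849 0.1343] jaw 3.14 w 0.0171 F [-1.   4.4  6.8] T [ 0.37  0.25 -0.12] q6 -0.08
turn [ 9.94 -0.05 -0.12] | shift if turned first [ 0.23 -0.04 -0.06] | shift in present frame [ 0.23 -0.03 -0.06]
```

View pics/scene8.png

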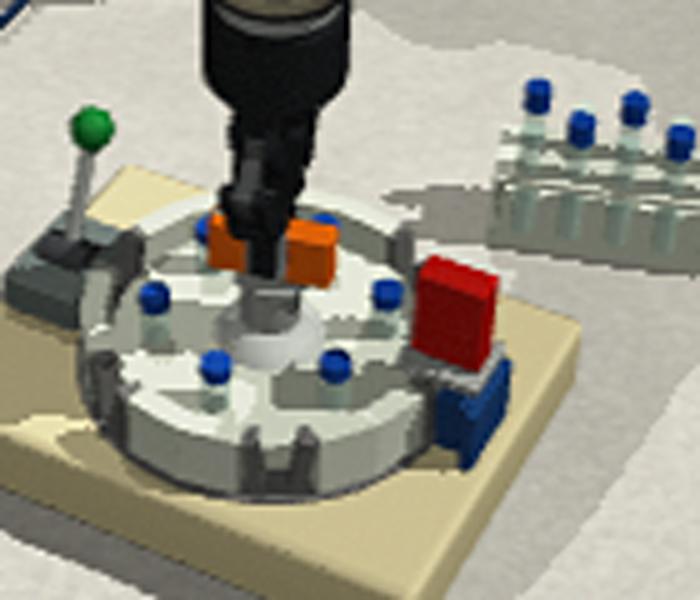

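The crop shows the carousel unmoved (vials and notches where they were), the key still home, and the knob bar turned about 76°. I go on to the stop.

Call:
carry_out(increments=[[[0,0,0],[5,0,0],0.05],[[0,0,0],[4,0,0],0.05],[[0,0,0],[2,0,0],0.05],[[0,0,0],[0,0,0],0.05]])

```text
time: 20.95
ee_pos: [0.5883, 0.0849, 0.1343]
tcp_rot: [1.296, 1.568, -0.403]
contact_force: [0.5, 4.1, 6.6]
width: 0.0171
```

```bash
python3 - <<'E'
from plan import *
plan((.588,.0855,.132),79.2-86)
E
```

```text
t 20.95 at [0.5883 0.0849 0.1343] jaw -7.38 w 0.0171 F [0.5 4.1 6.6] T [0.59 0.3  1.3 ] q6 0.1
turn [-0.58  0.04 -0.14] | shift if turned first [ 0.23 -0.04 -0.06] | shift in present frame [ 0.23 -0.04 -0.06]
```

Call:
carry_out(increments=[[[0,0,0],[2,0,0],0.05],[[0,0,0],[0,0,0],0.05]])

```text
time: 21.2
ee_pos: [0.5883, 0.0849, 0.1343]
tcp_rot: [0.988, 1.568, -0.742]
contact_force: [-0.1, 4.0, 6.5]
width: 0.0174
```

```bash
python3 - <<'E'
from plan import *
plan((.588,.0855,.132),79.2-86)
E
```

```text
t 21.2 at [0.5883 0.0849 0.1343] jaw -9.12 w 0.0174 F [-0.1  4.   6.5] T [0.59 0.24 2.2 ] q6 0.13
turn [-2.32  0.1  -0.15] | shift if turned first [ 0.23 -0.03 -0.06] | shift in present frame [ 0.23 -0.04 -0.06]
```

The hard stop is reached (2.2 N m). I ease back, release and rise.

Call:
carry_out(increments=[[[0,0,0],[-1.5,0,0],0.05],[[0,0,0],[0,0,0],0.4],[[0,0,0],[0,0,0],0.8],[[0,0,0],[0,0,0],0.8],[[-2,0,0],[0,0,0],0.9],[[-4,0,0],[0,0,0],1],[[-4,0,0],[0,0,0],1],[[-0.5,0,-4],[0,0,0],1],[[0,0,-4.9],[0,0,0],1],[[0,0,-2],[0,0,0],1],[[0,0,0],[0,0,0],1]])

```text
time: 22.58
ee_pos: [0.6032, 0.193, 0.2379]
tcp_rot: [0.887, 1.57, -0.827]
contact_force: [0.5, -1.1, -0.1]
width: 0.0855
```

```bash
python3 - <<'E'
from plan import *
plan((.606,.193,.131),-9.4)
d=grab('scene'); save(cv2.resize(d['image'][150:290,290:430],None,fx=5,fy=5,interpolation=cv2.INTER_CUBIC)[:600],'scene9')
E
```

```text
t 22.57 at [0.6032 0.193  0.2379] jaw -8.16 w 0.0855 F [ 0.5 -1.1 -0.1] T [ 0.02  0.01 -0.04] q6 0.29
turn [ 1.24  0.03 -0.03] | shift if turned first [10.69  0.28 -0.04] | shift in present frame [10.69  0.27 -0.04]
```

View pics/scene9.png

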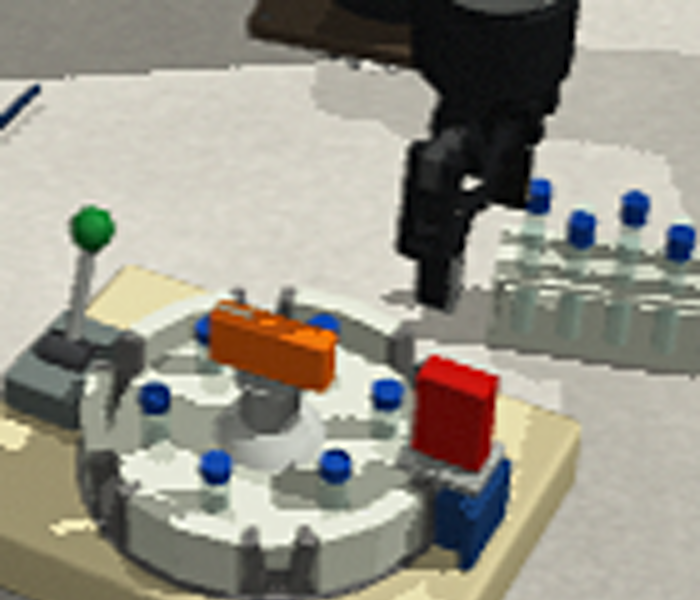

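The crop shows the bar now lying across (270,345) and the key still seated at (455,410). I fetch the key.

Call:
carry_out(increments=[[[2,0.3,0],[1.2,0,0],1],[[4,0,0],[0,0,0],1],[[3,0,0],[0,0,0],1],[[1.5,0,0],[0,0,0],1],[[0,0,0],[0,0,0],0.5],[[0,0,0],[0,0,0],0.3],[[0,0,0],[0,0,0],0.3],[[0,0,0],[0,0,0],0.05],[[0,0,0],[0,0,0],0.05],[[0,0,0],[0,0,0],0.05]])

```text
time: 23.88
ee_pos: [0.6062, 0.1922, 0.1339]
tcp_rot: [2.17, 1.57, 0.434]
contact_force: [-3.7, 0.6, 5.5]
width: 0.0193
```

```bash
python3 - <<'E'
from plan import *
plan((.606,.193,.131),-9.4)
E
```

```text
t 23.88 at [0.6062 0.1922 0.1339] jaw -9.46 w 0.0193 F [-3.7  0.6  5.5] T [-0.06  0.56  0.08] q6 0.31
turn [-0.06 -0.01 -0.02] | shift if turned first [ 0.29 -0.03 -0.08] | shift in present frame [ 0.29 -0.03 -0.08]
```

Call:
carry_out(increments=[[[-0.3,0,0],[0,0,0],0],[[-0.3,0,0],[0,0,0],0],[[-0.5,0,0],[0,0,0],0],[[-1,0,0],[0,0,0],0],[[-2,0,0],[0,0,0],0],[[-3,0,0],[0,0,0],0],[[-4,0,0],[0,0,0],0],[[-2,0,0],[0,0,0],0],[[0,0,0],[0,0,0],0]])

```text
time: 25.0
ee_pos: [0.6072, 0.192, 0.2663]
tcp_rot: [1.878, 1.566, 0.142]
contact_force: [0.4, -0.2, -1.4]
width: 0.0194
```

```bash
python3 - <<'E'
from plan import *
plan((.5397,-.3053,.25),-26.4)
d=grab('scene'); save(cv2.resize(d['image'][150:290,290:430],None,fx=5,fy=5,interpolation=cv2.INTER_CUBIC)[:600],'scene10')
E
```

```text
t 25.0 at [0.6072 0.192  0.2663] jaw -9.47 w 0.0194 F [ 0.4 -0.2 -1.4] T [ 0.01  0.04 -0.05] q6 0.31
turn [16.93 -0.13 -0.27] | shift if turned first [ 1.63 16.07 47.55] | shift in present frame [ 1.56  1.52 50.17]
```

View pics/scene10.png

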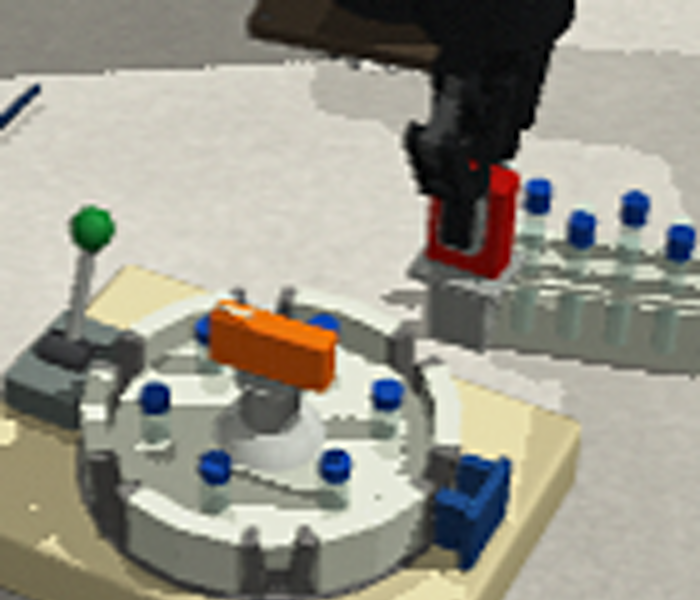

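The crop shows the key lifted clear, held upright at (470,270). The carousel and knob stay put. I carry the key to the stand.

Call:
carry_out(increments=[[[0,0,0],[8.5,0,0],0],[[0,0,0],[8.4,0,0],0],[[0,1.2,3.5],[0,0,0],0],[[0,1.8,5.4],[0,0,0],0],[[0,1.8,5.4],[0,0,0],0],[[0,1.8,5.4],[0,0,0],0],[[0,1.8,5.4],[0,0,0],0],[[0,1.8,5.4],[0,0,0],0],[[0,1.8,5.4],[0,0,0],0],[[0,1.8,5.4],[0,0,0],0],[[0,1.4,4],[0,0,0],0],[[0,0.8,2.3],[0,0,0],0]])

```text
time: 26.55
ee_pos: [0.5367, -0.307, 0.2606]
tcp_rot: [-1.818, 1.566, 2.432]
contact_force: [0.2, 0.3, -1.4]
width: 0.0194
```

Call:
carry_out(increments=[[[2,0,0],[0,0,0],0],[[4,0,0],[0,0,0],0],[[4,0,0],[0,0,0],0],[[1,0,0],[0,0,0],0],[[0,0,0],[0,0,0],0]])

```text
time: 27.18
ee_pos: [0.5379, -0.3042, 0.1523]
tcp_rot: [-1.904, 1.568, 2.35]
contact_force: [0.5, -0.2, -1.0]
width: 0.0195
```

```bash
python3 - <<'E'
from plan import *
plan((.5393,-.3060,.0834),-26.4)
d=grab('scene'); save(cv2.resize(d['image'][130:250,170:290],None,fx=5,fy=5,interpolation=cv2.INTER_CUBIC),'scene11')
E
```

```text
t 27.18 at [ 0.5379 -0.3042  0.1523] jaw -26.3 w 0.0195 F [ 0.5 -0.2 -1. ] T [-0.04  0.01 -0.  ] q6 -0.22
turn [ 0.1  -0.04  0.13] | shift if turned first [6.89 0.2  0.1 ] | shift in present frame [6.89 0.22 0.11]
```

View pics/scene11.png

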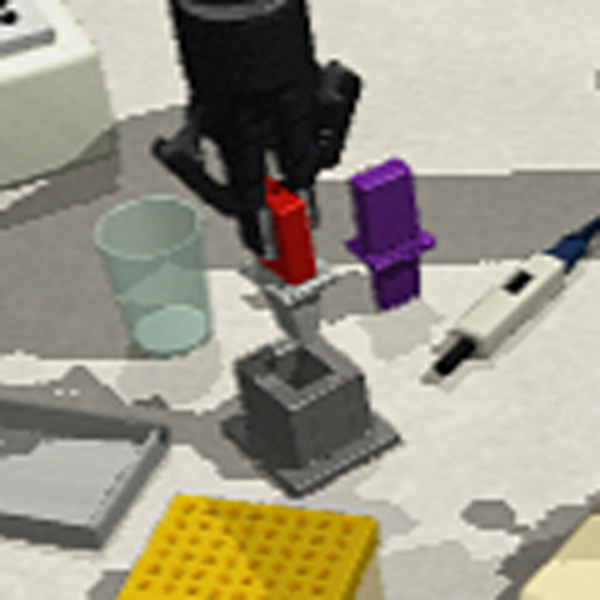

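The crop shows the shank tip at (307,345) just above the stand mouth at (303,368). I make the 2 mm correction and lower it.

Call:
carry_out(increments=[[[0.8,0.2,0.1],[0,0,0],0],[[1.2,0,0],[0,0,0],0],[[1,0,0],[0,0,0],0],[[1,0,0],[0,0,0],0],[[0,0,0],[0,0,0],0]])

```text
time: 27.85
ee_pos: [0.5386, -0.3069, 0.1117]
tcp_rot: [-1.793, 1.568, 2.459]
contact_force: [0.7, 0.4, -0.3]
width: 0.0194
```

Call:
carry_out(increments=[[[1,0,0],[0,0,0],0],[[0.8,0,0],[0,0,0],0],[[0.5,0,0],[0,0,0],0],[[0,0,0],[0,0,0],0]])

```text
time: 28.35
ee_pos: [0.539, -0.3072, 0.0896]
tcp_rot: [-1.795, 1.57, 2.457]
contact_force: [0.4, -0.1, -1.0]
width: 0.0191
```

```bash
python3 - <<'E'
from plan import *
plan((.5393,-.3060,.0834),-26.4)
E
```

```text
t 28.35 at [ 0.539  -0.3072  0.0896] jaw -26.38 w 0.0191 F [ 0.4 -0.1 -1. ] T [-0.02 -0.03  0.02] q6 -0.22
turn [ 0.02 -0.02  0.07] | shift if turned first [ 0.62 -0.03 -0.12] | shift in present frame [ 0.62 -0.03 -0.12]
```

Call:
carry_out(increments=[[[0.3,0,-0.1],[0,0,0],0],[[0.2,0,0],[0,0,0],0],[[0.1,0,0],[0,0,0],0],[[0,0,0],[0,0,0],0]])

```text
time: 28.85
ee_pos: [0.5398, -0.3065, 0.0843]
tcp_rot: [-2.096, 1.571, 2.156]
contact_force: [0.2, 1.0, -2.0]
width: 0.0194
```

Call:
carry_out(increments=[[[0.15,0,0],[0,0,0],0],[[0,0,0],[0,0,0],0]])

```text
time: 29.1
ee_pos: [0.54, -0.3068, 0.0835]
tcp_rot: [1.264, 1.57, -0.767]
contact_force: [-2.1, 1.2, 1.7]
width: 0.0192
```

Contact came at the expected height (0.0834). I open and rise.

Call:
carry_out(increments=[[[0,0,0],[0,0,0],0.3],[[0,0,0],[0,0,0],0.7],[[0,0,0],[0,0,0],0.8],[[0,0,0],[0,0,0],0.8],[[-2,0,0],[0,0,0],0.9],[[-4,0,0],[0,0,0],1],[[-5,0,0],[0,0,0],1],[[-4,0,0],[0,0,0],1],[[0,0,0],[0,0,0],1]])

```text
time: 30.22
ee_pos: [0.542, -0.3082, 0.2399]
tcp_rot: [1.353, 1.559, -0.678]
contact_force: [0.3, -0.6, -0.4]
width: 0.0854
```

```bash
python3 - <<'E'
from plan import *
plan((.5393,-.3060,.25),-26.4)
import pickle
for n in('scene','top'):
    d=grab(n);pickle.dump(d,open(n+'12.pkl','wb'))
    W=pts(d); hsv=cv2.cvtColor(d['image'],cv2.COLOR_RGB2HSV).astype(int);H,S,V=[hsv[...,i] for i in range(3)]
    k=((H<6)|(H>174))&(S>130)&(V>60)&(np.hypot(W[...,0]-.54,W[...,1]+.3)<.06)&(W[...,2]<.15)
    print(n,'key',np.nanpercentile(W[k][:,2],[5,50,95]).round(3),np.nanmean(W[k],0).round(4))
    g=((H>50)&(H<85)&(S>100)&(V>40)&(np.hypot(W[...,0]-.54,W[...,1]+.03)<.1)); print('ball',np.nanmedian(W[g],0),ray(d,[np.argwhere(g)[:,::-1].mean(0)],.16))
    if n=='scene': save(cv2.resize(d['image'][130:250,170:290],None,fx=5,fy=5,interpolation=cv2.INTER_CUBIC),'scene12')
E
```

```text
t 30.23 at [ 0.542  -0.3082  0.2399] jaw -26.37 w 0.0854 F [ 0.3 -0.6 -0.4] T [ 0.   -0.02  0.02] q6 -0.22
turn [ 0.03  0.14 -0.65] | shift if turned first [-1.01 -0.34 -0.08] | shift in present frame [-1.01 -0.33 -0.08]
scene key [0.074 0.104 0.124] [ 0.5472 -0.3001  0.1028]
ball [ 0.543127   -0.03529355  0.16518638] [[ 0.53839859 -0.03724468  0.16      ]]
top key nan [nan nan nan]
ball [ 0.53082278 -0.03716139  0.16321393] [[ 0.52875699 -0.03675319  0.16      ]]
  return np.nanmean(a, axis, out=out, keepdims=keepdims)
<stdin>:8: RuntimeWarning: Mean of empty slice
```

View pics/scene12.png

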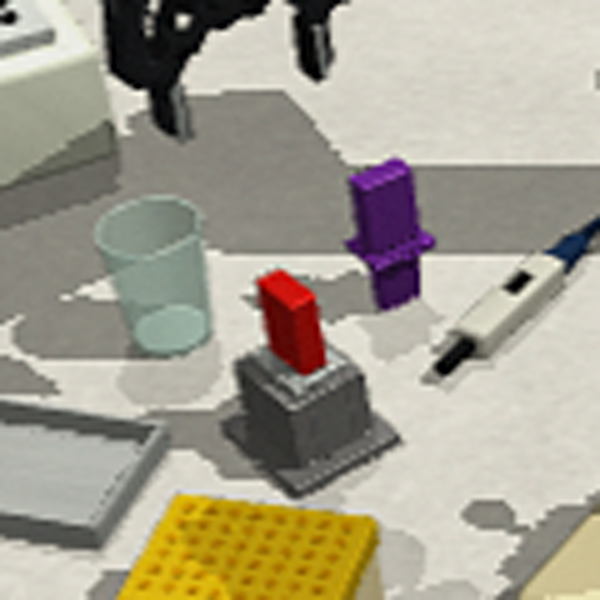

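The key is upright in its stand again, collar on the rim at (303,370). Next the lever: I turn, shut the fingers and go to the robot side of the green ball.

Call:
carry_out(increments=[[[0,0,0],[5,0,0],0.5],[[0,0,0],[10,0,0],0],[[0,0,0],[10,0,0],0],[[0,0,0],[10,0,0],0],[[0,0,0],[10,0,0],0],[[0,0,0],[10,0,0],0],[[0,0,0],[10,0,0],0],[[0,0,0],[8,0,0],0],[[0,0,0],[0,0,0],0]])

```text
time: 31.45
ee_pos: [0.539, -0.3059, 0.2306]
tcp_rot: [-0.512, 1.567, 2.468]
contact_force: [0.3, -0.3, -0.2]
width: -0.0003
```

```bash
python3 - <<'E'
from plan import *
plan((.4795,-.0301,.24),-99.4)
E
```

```text
t 31.45 at [ 0.539  -0.3059  0.2306] jaw -99.29 w -0.0003 F [ 0.3 -0.3 -0.2] T [0.   0.03 0.01] q6 1.05
turn [0.11 0.19 0.11] | shift if turned first [ -0.94 -26.24  10.37] | shift in present frame [ -0.85 -26.26  10.32]
```

Call:
carry_out(increments=[[[-0.5,-3.2,1.4],[0,0,0],0],[[0,-5.4,2.1],[0,0,0],0],[[0,-5.4,2.1],[0,0,0],0],[[0,-5.4,2.1],[0,0,0],0],[[0,-4.4,1.7],[0,0,0],0],[[0,-2.4,0.9],[0,0,0],0],[[3,0,0],[0,0,0],0],[[3,0,0],[0,0,0],0],[[0,0,0],[0,0,0],0]])

```text
time: 32.58
ee_pos: [0.4784, -0.0304, 0.1744]
tcp_rot: [-0.116, 1.563, 2.864]
contact_force: [-0.3, 1.0, -0.1]
width: 0.0
```

```bash
python3 - <<'E'
from plan import *
import pickle
plan((.4795,-.0301,.14),-99.4)
for n in('scene','top'):
    d=grab(n);u=proj(d,[.54,-.04,.14])[0].astype(int)
    save(cv2.resize(d['image'][u[1]-50:u[1]+50,u[0]-50:u[0]+50],None,fx=5,fy=5,interpolation=cv2.INTER_CUBIC),n+'13')
E
```

```text
t 32.58 at [ 0.4784 -0.0304  0.1744] jaw -99.25 w 0.0 F [-0.3  1.  -0.1] T [ 0.04 -0.06 -0.05] q6 1.46
turn [0.15 0.44 0.05] | shift if turned first [ 3.44 -0.05 -0.11] | shift in present frame [ 3.44 -0.05 -0.13]
```

View pics/scene13.png

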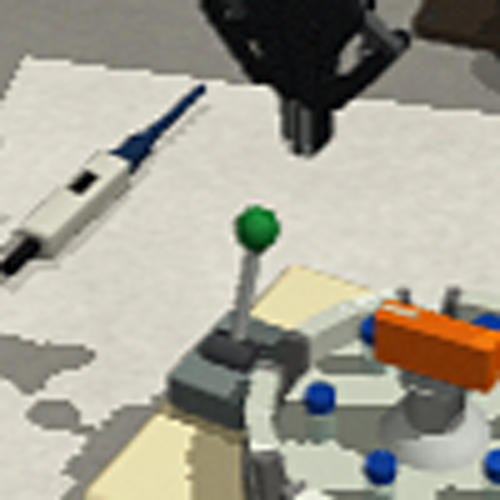

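View pics/top13.png

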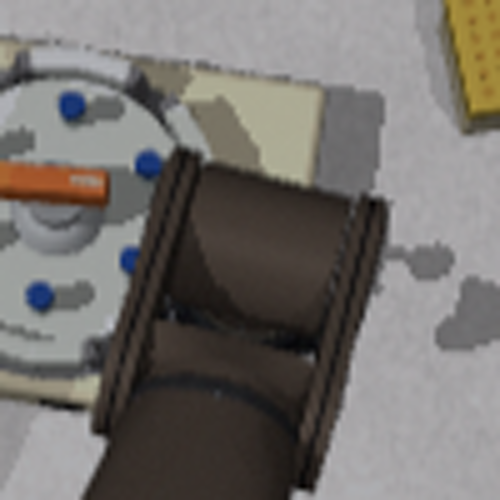

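The scene crop shows the shut fingertips at (305,150) and the green ball at (258,228). The push direction runs through the ball, so I lower and push.

Call:
carry_out(increments=[[[2,0,0],[0,0,0],0],[[1.3,0,0],[0,0,0],0],[[0,0,-1.5],[0,0,0],0],[[0,0,-1.5],[0,0,0],0],[[0,0,-1.2],[0,0,0],0],[[0,0,-1.2],[0,0,0],0],[[0,0,-1.2],[0,0,0],0],[[0,0,-1.2],[0,0,0],0],[[0,0,-1],[0,0,0],0],[[0,0,0],[0,0,0],0]])

```text
time: 33.92
ee_pos: [0.5684, -0.0458, 0.1447]
tcp_rot: [3.092, 1.57, -0.213]
contact_force: [0.7, -0.2, 0.3]
width: -0.0001
```

```bash
python3 - <<'E'
from plan import *
plan((.5664+.0144*.987,-.0444-.0144*.163,.14),-99.4)
for n in('scene',):
    d=grab(n);u=proj(d,[.54,-.04,.14])[0].astype(int)
    save(cv2.resize(d['image'][u[1]-50:u[1]+50,u[0]-50:u[0]+50],None,fx=5,fy=5,interpolation=cv2.INTER_CUBIC),n+'14')
E
```

```text
t 33.92 at [ 0.5684 -0.0458  0.1447] jaw -99.38 w -0.0001 F [ 0.7 -0.2  0.3] T [ 0.02 -0.01 -0.01] q6 1.48
turn [ 0.02 -0.03 -0.  ] | shift if turned first [ 0.47 -0.1  -1.22] | shift in present frame [ 0.47 -0.1  -1.22]
```

View pics/scene14.png

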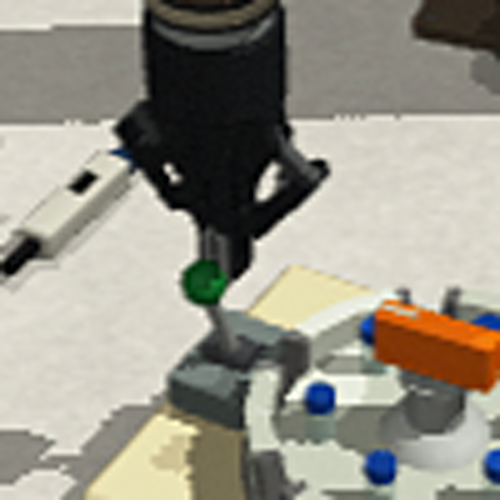

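The lever has swung past upright, with the ball at crop (203,283). I keep pushing until the stop is felt.

Call:
carry_out(increments=[[[0.2,0.2,-0.7],[0,0,0],0],[[0.2,0,-0.5],[0,0,0],0],[[0,0,0],[0,0,0],0]])

```text
time: 34.35
ee_pos: [0.5795, -0.0497, 0.1407]
tcp_rot: [2.664, 1.571, -0.641]
contact_force: [-0.3, 0.5, -0.1]
width: -0.0
```

Call:
carry_out(increments=[[[0,0,-0.3],[0,0,0],0],[[0,0,0],[0,0,0],0]])

```text
time: 34.6
ee_pos: [0.581, -0.0498, 0.1404]
tcp_rot: [0.03, 1.567, 3.008]
contact_force: [-4.8, 0.0, 1.0]
width: -0.0001
```

Call:
carry_out(increments=[[[0,0,-0.3],[0,0,0],0],[[0,0,0],[0,0,0],0]])

```text
time: 34.85
ee_pos: [0.5812, -0.0498, 0.1404]
tcp_rot: [0.027, 1.559, 3.006]
contact_force: [-13.6, 1.4, 6.9]
width: 0.0001
```

```bash
python3 - <<'E'
from plan import *
plan((.5664,-.0444,.14),-99.4)
E
```

```text
t 34.85 at [ 0.5812 -0.0498  0.1404] jaw -99.32 w 0.0001 F [-13.6   1.4   6.9] T [ 0.18  2.14 -0.  ] q6 1.48
turn [ 0.08  0.69 -0.02] | shift if turned first [ 0.04 -0.29  1.55] | shift in present frame [ 0.05 -0.3   1.55]
```

It is firm against the stop (13.6 N, no further motion). I back off, rise and check.

Call:
carry_out(increments=[[[0,0,0.8],[0,0,0],0],[[0,0,3],[0,0,0],0],[[0,0,5],[0,0,0],0],[[-4,0,2],[0,0,0],0],[[-5,4,0],[0,0,0],0],[[-4,6,0],[0,0,0],0],[[0,6,0],[0,0,0],0],[[0,6,0],[0,0,0],0],[[0,6,0],[0,0,0],0],[[0,5,0],[0,0,0],0],[[0,3,0],[0,0,0],0],[[0,0,0],[0,0,0],0]])

```text
time: 36.35
ee_pos: [0.4211, -0.3815, 0.2643]
tcp_rot: [2.499, 1.569, -0.809]
contact_force: [-0.2, -0.8, 0.8]
width: -0.0001
```

```bash
python3 - <<'E'
from plan import *; from carou import *
plan((.5664,-.0444,.14),-99.4)
for n,c in (('scene',(.5898,.0861)),('top',(.5851,.0864))):
    d=grab(n); save(d['image'],n+'15'); print(n); carou(d,c)
    W=pts(d); hsv=cv2.cvtColor(d['image'],cv2.COLOR_RGB2HSV).astype(int);H,S,V=[hsv[...,i] for i in range(3)]
    g=((H>50)&(H<85)&(S>100)&(V>40)&(np.hypot(W[...,0]-.57,W[...,1]+.03)<.1)); print('ball',np.nanmedian(W[g],0),ray(d,[np.argwhere(g)[:,::-1].mean(0)],.152))
    o=(H>=6)&(H<16)&(S>170)&(V>100)&(np.hypot(W[...,0]-.587,W[...,1]-.086)<.06)&(W[...,2]>.157)
    print('bar',cv2.minAreaRect(W[o][:,:2].astype(np.float32)))
    k=((H<6)|(H>174))&(S>130)&(V>60)&(np.hypot(W[...,0]-.54,W[...,1]+.3)<.06)&(W[...,2]<.15)
    if k.any(): print('key',np.percentile(W[k][:,2],[5,50,95]).round(3),W[k].mean(0).round(4))
    u=proj(d,[.58,.04,.1])[0].astype(int)
    save(cv2.resize(d['image'][u[1]-60:u[1]+60,u[0]-75:u[0]+75],None,fx=5,fy=5,interpolation=cv2.INTER_CUBIC),n+'15c')
E
```

```text
t 36.35 at [ 0.4211 -0.3815  0.2643] jaw -99.55 w -0.0001 F [-0.2 -0.8  0.8] T [ 0.01 -0.02  0.01] q6 0.82
turn [-0.15 -0.1  -0.07] | shift if turned first [ 12.43 -35.63  -8.83] | shift in present frame [ 12.4  -35.67  -8.71]
scene
  dark 76.0 91.0 83.42
  dark 142.0 150.5 146.21
  dark 250.00000000000003 266.0 258.21
  dark 310.0 321.5 315.86
  caps 6 [0.5862 0.0853] mod60 [53.1 51.4 53.3 49.8 51.7 50. ] mean 51.56
ball [ 0.61045242 -0.0459519   0.16085925] [[ 0.6020308 -0.0502492  0.152    ]]
bar ((0.5897242426872253, 0.08720869570970535), (0.06861460208892822, 0.02211334928870201), 85.97389221191406)
key [0.074 0.106 0.125] [ 0.5474 -0.2999  0.1032]
top
  dark 71.5 89.5 80.37
  dark 131.0 150.0 139.73
  dark 192.00000000000003 210.00000000000003 200.72
  dark 251.49999999999997 270.0 260.82
  dark 311.0 330.0 321.24
  dark 371.0 376.5 373.9
  caps 6 [0.5841 0.0862] mod60 [50.7 51.  50.9 50.4 50.7 51. ] mean 50.78
ball [ 0.59880744 -0.04825066  0.15835926] [[ 0.60050309 -0.04972567  0.152     ]]
bar ((0.583429217338562, 0.08513272553682327), (0.06574437767267227, 0.014064129441976547), 84.05622863769531)
key [0.072 0.117 0.125] [ 0.5338 -0.3033  0.1083]
```

View pics/scene15c.png

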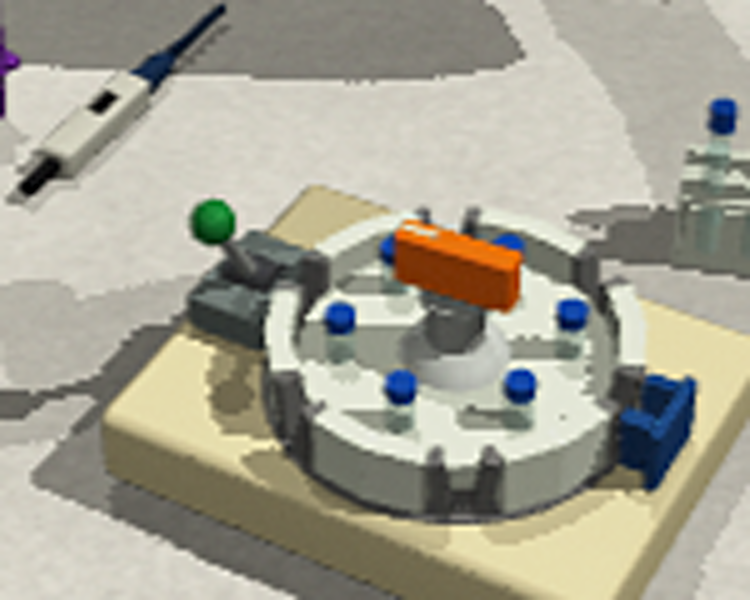

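View pics/top15.png

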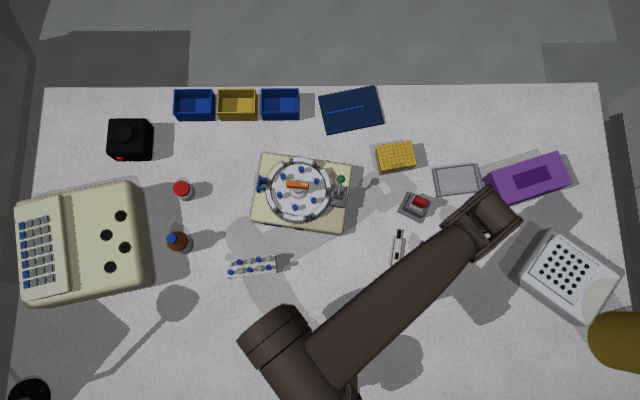

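View pics/scene15.png

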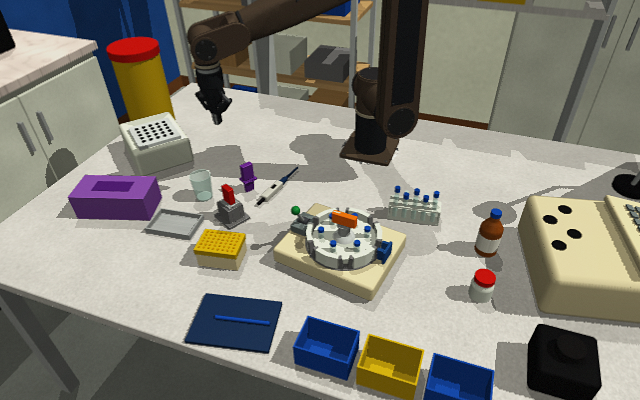

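The pictures show the lever ball over at scene (296,210), the key in its stand at (229,203), and the bystanders unmoved. The arm is clear of everything, so I hand in.

```bash
python3 -c "
from cell import env
print(env.sign_off())"
```

```text
the job is handed in; nothing more can be done
None
```

The job is done in the order asked and handed in at about 36 s of the 72 s allowed. No verdict came back.

- **Carousel:** I turned it about 14° clockwise by the knob until a notch faced the blue socket. The notch was at 80.3° and the socket at about 80.6°.
- **Key pressed home:** it went in with about 15 N, its tip about 66 mm above the bench, and I let go of it.
- **Knob:** I turned it clockwise about 86–87° to a firm stop at 2.2 N m. The carousel did not move while the key braced it.
- **Key returned:** I pulled it straight up and put it back upright in its grey stand. It sits at the same height and place as at the start.
- **Lever:** I then pushed it over until it would go no further, at 13.6 N.

**Last checks:** the notch is still at 80.4–80.8°, the key is in its stand, and the lever ball is on the far side. By eye, the other things on the bench are where they were, and the gripper is clear of everything.

**What disagreed:**
- The two cameras differ by 3–5 mm in x. I averaged them and then corrected by feel during contact.
- From the pictures, the knob turned about 84–87° relative to the carousel, against 86° (1.5 rad) at its stop. The torque rise at the stop is the stronger evidence that it is tight.
- The lever ball reads a few millimetres short of where it should be at 1.0 rad. That is within the camera error, and the stop was felt.

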